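# Goods-out photo: square up the pile, raise the camera column and hold it

### The job

The three flat parts boxes are to be photographed together: set the two loose ones down squarely on the one lying on the photo station's board, so that all three make one pile with flush edges, and leave the bottom box and the things around it where they are. Then press in the catch button on the camera column's hand grip, pull the column straight up past its first stop to its second stop, where both tubes are fully out, and finish holding it up there by the grip, since it sinks when let go.

Things in the scene. Friction and masses are not known exactly. Their poses are not given: they have to be found in the camera images.
- board_box_mid (a point): bottom box of the pile, lying on the station's board in front of the camera: closed flat parts box, grey with a paler lid and paper label, 124 x 64 x 26 mm (long side along its x, short along its y), 0.1 to 0.2 kg, the same as the other two boxes; point at its centre, 13 mm above its underside; stays where it is
- flat_box_1_mid (a point): first loose box, lying flat on the bench: closed flat parts box, grey with a paler lid and paper label, 124 x 64 x 26 mm (long side along its x, short along its y), 0.1 to 0.2 kg, the same as the other two boxes; point at its centre, 13 mm above its underside; graspable across its 64 mm width
- flat_box_2_mid (a point): second loose box, lying flat on the bench: closed flat parts box, grey with a paler lid and paper label, 124 x 64 x 26 mm (long side along its x, short along its y), 0.1 to 0.2 kg, the same as the other two boxes; point at its centre, 13 mm above its underside; graspable across its 64 mm width; either loose box may go on first
- flat_box_1: the first loose box itself, origin at the centre of its underside
- flat_box_2: the second loose box itself, origin at the centre of its underside
- board_box: the bottom box itself, origin at the centre of its underside
- station: photo station, fixed to the bench: white board 260 (its x) x 380 (its y) x 12 mm with a round telescopic column (outer tube 32 mm thick, 39 mm collar at its top) standing at its x = 0, y = +130 mm, and the board box near its x = 0, y = -90 mm; origin at the centre of the board's underside, z up
- head_grip (a point): centre of the black hand grip on top of the column, at button height, 166 mm above the bench with the column down and 286 mm with it fully up. The grip is an upright block 30 mm (its x) x 28 mm (its y), reaching 26 mm above this point and 32 mm below it. The catch button sits in the middle of its +x face; squeezing the grip between its +x and -x faces at this height pushes the button in. Axes parallel to the station's. Moves with the column
- camera_head: camera head on the upper tube: hand grip, 36 mm square neck below it and a small grey camera reaching about 90 mm towards the pile (its -y), all of the camera lower than 25 mm below the point head_grip; origin on the column axis, 54 mm below head_grip
- catch_button (a joint): round grey button, 19 mm across, standing 6 mm out of the grip's +x face; travel 0 (out) to 0.005 m (pushed in, still 1 mm proud); spring 2 N at first, 6 N fully in. Out, it locks the column down; the column is free to slide while the button is in by 4 mm or more. Springs out when let go
- upper_tube (a joint): how far the thin upper tube with the head is out of the lower tube: 0 (down) to 0.060 m (first stop); slides first, by about 4 N upward pull; sinks by itself when let go
- lower_tube (a joint): how far the lower tube is out of the fixed outer tube: 0 (down) to 0.060 m (its stop); once the upper tube is at its stop it draws the lower tube out, by about 7 N in all. Second stop = both at 0.060, the head 120 mm higher than at the start
- marker: bystander: marker pen 118 x 13 x 13 mm lying on the board; origin under its middle
- small_carton: bystander: cardboard carton 52 x 52 x 30 mm on the board; origin at the centre of its underside
- tape_roll: bystander: roll of parcel tape 96 mm across, 48 mm high, lying flat on the bench; origin at the centre of its underside
- loose_bin: bystander: small blue open bin with bolts, 165 x 100 x 75 mm; origin at the centre of its underside
- screw_jar: bystander: jar of screws, 72 mm across, 85 mm high; origin at the centre of its underside
- calculator: bystander: pocket calculator 150 x 78 x 16 mm lying flat; origin at the centre of its underside
Not all that is in view belongs to the job. Leave any green look-alike of the flat_box_2 alone.

How it is judged:
On the way, in this order (a step that is already met when the one before it is completed fails the run):
1. both loose boxes lie squarely on the bottom box, let go, with the column still down (horizontal distance between each of flat_box_1_mid, flat_box_2_mid and board_box_mid below 0.007 m and angle between the x axis of each of flat_box_1_mid, flat_box_2_mid and the x axis of board_box_mid, either way round below 0.12 rad and angle between each of flat_box_1_mid, flat_box_2_mid's own z axis and vertical below 0.05 rad and horizontal distance between flat_box_1_mid and flat_box_2_mid below 0.007 m and ((z of flat_box_1_mid in the frame of board_box_mid between 0.022 and 0.03 m and z of flat_box_2_mid in the frame of board_box_mid between 0.048 and 0.056 m) or (z of flat_box_2_mid in the frame of board_box_mid between 0.022 and 0.03 m and z of flat_box_1_mid in the frame of board_box_mid between 0.048 and 0.056 m)) and distance of board_box_mid from where it was at the start of the episode below 0.02 m and contact force between the fingers and flat_box_1 below 0.1 N and contact force between the fingers and flat_box_2 below 0.1 N and contact force between the fingers and board_box below 0.1 N and value of joint upper_tube below 0.01 m), for 0.3 s.
2. the catch button is pushed in by hand while the column is still down (value of joint catch_button above 0.003 m and value of joint upper_tube below 0.02 m and contact force between the fingers and camera_head above 1 N), for 0.05 s.
3. the column passes its first stop: the upper tube is fully out (value of joint upper_tube above 0.054 m and value of joint lower_tube above 0.005 m), for 0.05 s.
At the end, for the whole second after the job is handed in: Pile of three on the board, untouched: centres within 7 mm, long sides within 0.12 rad, bottom box within 20 mm of its start. The gripper holds the column up at its second stop: both tubes out at least 55 of 60 mm and still, fingers on the grip with over 2 N (horizontal distance between each of flat_box_1_mid, flat_box_2_mid and board_box_mid below 0.007 m and angle between the x axis of each of flat_box_1_mid, flat_box_2_mid and the x axis of board_box_mid, either way round below 0.12 rad and angle between each of flat_box_1_mid, flat_box_2_mid's own z axis and vertical below 0.05 rad and horizontal distance between flat_box_1_mid and flat_box_2_mid below 0.007 m and ((z of flat_box_1_mid in the frame of board_box_mid between 0.022 and 0.03 m and z of flat_box_2_mid in the frame of board_box_mid between 0.048 and 0.056 m) or (z of flat_box_2_mid in the frame of board_box_mid between 0.022 and 0.03 m and z of flat_box_1_mid in the frame of board_box_mid between 0.048 and 0.056 m)) and distance of board_box_mid from where it was at the start of the episode below 0.02 m and value of joint each of upper_tube, lower_tube above 0.055 m and velocity of joint upper_tube between -0.02 and 0.02 m/s and velocity of joint lower_tube between -0.02 and 0.02 m/s and contact force between the fingers and camera_head above 2 N and contact force between the fingers and flat_box_1 below 0.1 N and contact force between the fingers and flat_box_2 below 0.1 N and contact force between the fingers and board_box below 0.1 N); the arm keeps its last pose, push and grip.
It fails at once if a loose box is dropped or thrown: it moves faster than 0.6 m/s while not held ((linear speed of flat_box_1 above 0.6 m/s and contact force between the fingers and flat_box_1 below 0.05 N) or (linear speed of flat_box_2 above 0.6 m/s and contact force between the fingers and flat_box_2 below 0.05 N)).
It fails at once if the bottom box is shoved more than 20 mm (distance of board_box_mid from where it was at the start of the episode above 0.02 m).
It fails at once if one of the other things is moved more than 30 mm (distance of any of marker, small_carton, tape_roll, loose_bin, screw_jar, calculator from where it was at the start of the episode above 0.03 m).
It also fails if it takes over 58 s, if anything falls off the work surface, if the arm or the gripper's body presses on something with over 40 N, if the wrist force passes 120 N, or if a joint passes its speed limit or range.

### The arm

A 6-joint arm with a two-finger parallel gripper is mounted at the origin on the work surface. World frame = base frame: x ahead of the robot, y to its left, z up, the work surface at z = 0. Lengths are in m, angles in rad, forces in N, time in s.
With the tool pointing down it reaches from about 0.3 to 0.775 m from the base axis. Payload 14.6 kg.
Tool frame: the origin (TCP) lies at the very end of the fingers, on their centre line; the grasp point (between the pads) lies 19 mm behind it; x points along the fingers, y is the direction in which the jaws open and shut, and the axes are right-handed (so a half turn about x gives the same grasp; the last joint's range is limited). The gripper opens to 85 mm and grips with 20 to 120 N. Pads are 22 mm wide; open, the fingers measure 114 mm over their backs; the gripper's body (76 mm by 85 mm) begins 54 mm behind the grasp point. The pads swing forward as they close: fully open they stand 13 mm farther back than shut.
Start: joints at [1.109, 0.3, 1.521, -0, 1.321, -0.067], TCP at [0.212, 0.508, 0.231] pointing down, gripper open.
Joint ranges: [-3.03, 3.03], [-0.79, 2.21], [0.23, 2.52], [-1.04, 4.18], [0, 3.07], [-2.55, 2.55]. Speed limits (rad/s): [2.22, 2.22, 2.57, 3.14, 3.14, 3.14].

### API

Orientations are given as a unit quaternion [x, y, z, w].
In Python, from cell import state, read_camera, camera_model, sign_off gives the robot as it stands.
- The arm moves only by the shell command python3 -m pendant 'ROWS' [FORCE]. ROWS is a JSON object of lists of equal length, an entry for each row: "delta_pos": the shift along the tool's x, y, z in cm, a list of three; "yaw": the turn about the tool's x in degrees; "gripper": the opening, from -1 (shut) to 1 (fully open). A call has 1 to 5 rows; each row shifts and turns the pose as measured when the row begins, along the tool's axes as they then stand; what a row does not reach is not made up. A row lasts 1/12 s, in which the tool goes at most 41.7 mm and 7.16 degrees, less where a joint would pass 70% of its speed; a pose out of reach is approached as far as the arm can. A call with a gripper value outside its range is refused whole. The fingers move at their own pace and stop on an object; FORCE is the grip in N (left out, the last holds). Time passes only in rows, so rows that do not move let the fingers close. It gives the time, the measured TCP pose, the force and the opening at its end, in the units of the state.
- state(): the state, without advancing time (a new reading comes with each control period).
- read_camera(name): name is "scene" or "top" or "wrist"; returns the picture (384x512x3 uint8, red, green, blue); there is no depth.
- camera_model(name): a dict with "K" (3x3 intrinsics, pixels), "k1" (the pictures are not rectified: a ray, as slopes to the right and down, at radius r is drawn at 1 + k1 r^2 times it, then the intrinsics apply), "view" (4x4, takes a point from world to camera coordinates). Camera axes: x right, y down, z forward; pixel columns grow to the right and rows downward; lengths in m; the calibration is good to about 2 mm. A picture is of the moment at which its call begins: read the wrist's pose just before it. camera_model takes no time and is no camera call; for the wrist camera it gives the pose at the moment of the call.
- sign_off(): hands the job in, once; it reports no verdict.
The state is a dict: "clock": time; "joint_positions": joint angles; "qd": joint speeds; "joint_efforts": joint torques, N m; "tool_pos": TCP position; "ee_rot": TCP orientation; "ft_force": force on the tool from outside, world axes, zero at the start; "moment": the same for the moment, N m; "gripper_width": finger opening in m.
Only numpy, scipy, OpenCV 4.12 (cv2) and the standard library are available. Lean on these libraries where they do the work, as an engineer would, in place of code of your own. Each camera call takes 0.05 s, during which the arm holds its last target.

## Working session

There is one attempt and no reset: what is moved stays moved. The work goes in short steps, Python scripts to look and compute and a shell command to move; the robot and the scene stay as the last step left them, time stands still between calls to the robot, and variables do not carry over. Pictures are saved under pics/ and viewed, and the job is handed in when it is done.

```bash
ls; mkdir -p pics; python3 - <<'E'
from cell import *
import cv2
print(state())
for n in("scene","top","wrist"):
    im=read_camera(n); cv2.imwrite(f"pics/{n}0.png",im[:,:,::-1]); m=camera_model(n); print(n,m)
E
```

```text
pics
{'clock': 0.0, 'joint_positions': array([ 1.10938387e+00,  3.00497824e-01,  1.52160198e+00, -2.13992866e-05,
        1.32072504e+00, -6.65987420e-02]), 'qd': array([ 0.00039262, -0.00084903, -0.00043844,  0.00087278, -0.00159029,
        0.00036938]), 'joint_efforts': array([ 1.19651057e-03, -5.43505704e+01, -3.61786616e+01, -2.46703735e-05,
        4.10126304e-03, -1.41847630e-05]), 'tool_pos': array([0.21144616, 0.50746239, 0.23069782]), 'ee_rot': array([ 0.13825855,  0.69348052, -0.13910348,  0.69326731]), 'ft_force': array([ 0.30749612, -0.41747744,  0.15234125]), 'moment': array([0.0435023 , 0.03242673, 0.04057203]), 'gripper_width': 0.08544185402060218}
scene {'K': array([[421.30557335,   0.        , 260.82546745],
       [  0.        , 421.30557335, 187.53100763],
       [  0.        ,   0.        ,   1.        ]]), 'k1': -0.0687371419348231, 'view': array([[ 6.96661762e-01,  7.17399462e-01,  6.33455106e-04,
        -2.89095205e-01],
       [ 5.86539674e-01, -5.69075839e-01, -5.76301918e-01,
        -2.54575774e-01],
       [-4.13078202e-01,  4.01859056e-01, -8.17236623e-
[... 312 characters left out ...]
ew': array([[ 0.00382428, -0.99994516, -0.00974991, -0.03654589],
       [-0.98945837, -0.00237233, -0.14479812,  0.51672691],
       [ 0.14476705,  0.01020087, -0.98941318,  1.97935891],
       [ 0.        ,  0.        ,  0.        ,  1.        ]])}
wrist {'K': array([[285.75826625,   0.        , 256.65009655],
       [  0.        , 285.75826625, 187.42816808],
       [  0.        ,   0.        ,   1.        ]]), 'k1': -0.015353415843106519, 'view': array([[ 0.38354798,  0.92351955, -0.00161077, -0.54919501],
       [ 0.87890353, -0.36448176,  0.30770382, -0.04093119],
       [ 0.28358339, -0.11943489, -0.95148083,  0.38040262],
       [ 0.        ,  0.        ,  0.        ,  1.        ]])}
```

View pics/scene0.png

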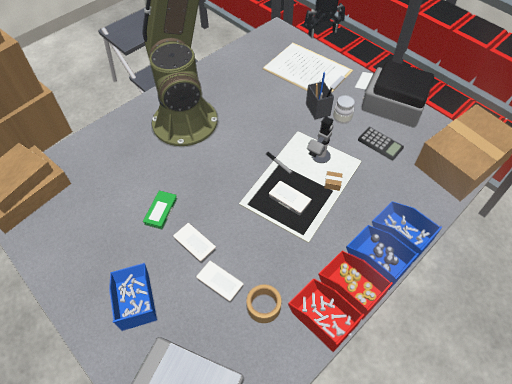

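View pics/top0.png

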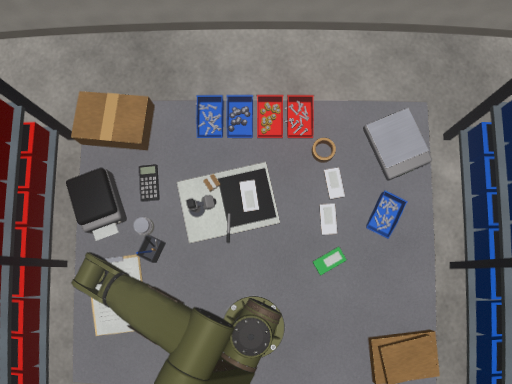

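View pics/wrist0.png

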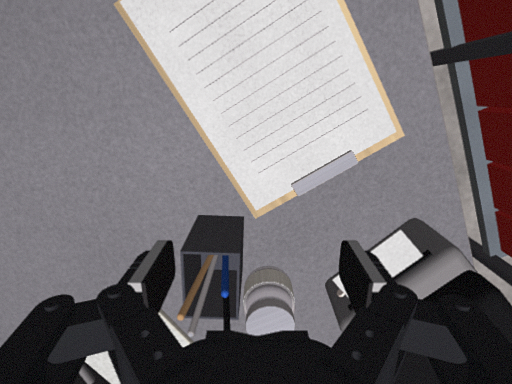

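The top view shows:
- Two white-grey loose boxes at about (334,183) and (328,219).
- A green look-alike at (330,261), which I'll leave alone.
- The board box on a dark patch at (249,195), with the column at about (198,206).

The two grey boxes fit the description. I'll confirm them in an enlarged crop.

```bash
cat > h.py <<'E'
import numpy as np,cv2
from cell import *
def undist(m,uv):
    K=m["K"];uv=np.atleast_2d(np.float64(uv))
    d=np.array([m["k1"],0,0,0,0])
    return cv2.undistortPoints(uv.reshape(-1,1,2),K,d).reshape(-1,2)
def cast(m,uv,z):
    n=undist(m,uv);V=m["view"];R=V[:3,:3];t=V[:3,3];o=-R.T@t
    d=np.c_[n,np.ones(len(n))]@R
    return o+d*((z-o[2])/d[:,2])[:,None]
def proj(m,P):
    V=m["view"];r,_=cv2.Rodrigues(V[:3,:3])
    return cv2.projectPoints(np.float64(P).reshape(-1,1,3),r,V[:3,3],m["K"],np.array([m["k1"],0,0,0,0]))[0].reshape(-1,2)
def tomask(im,f):
    return f(im.astype(int)).astype(np.uint8)*255
E
python3 - <<'E'
import cv2
a=cv2.imread("pics/top0.png")[140:280,170:360]
cv2.imwrite("pics/topc.png",cv2.resize(a,None,fx=4,fy=4,interpolation=cv2.INTER_CUBIC))
a=cv2.imread("pics/scene0.png")[120:320,140:370]
cv2.imwrite("pics/scenec.png",cv2.resize(a,None,fx=3,fy=3,interpolation=cv2.INTER_CUBIC))
E
```

```text
(no output)
```

View pics/topc.png

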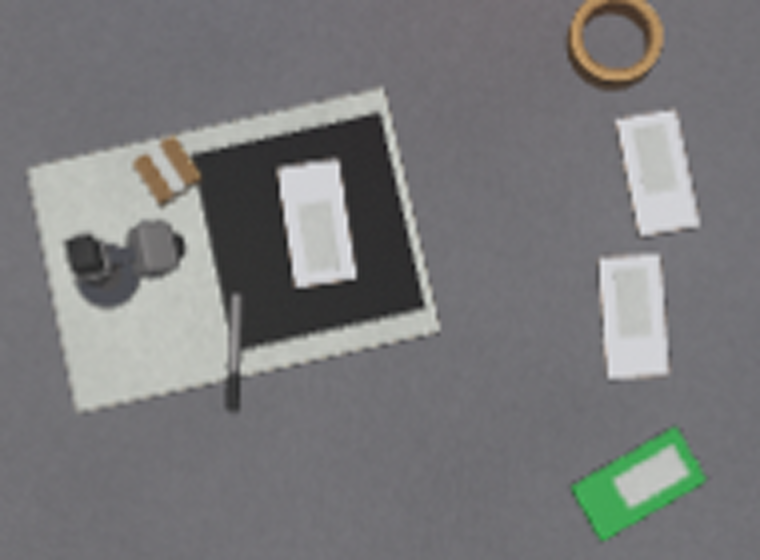

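View pics/scenec.png

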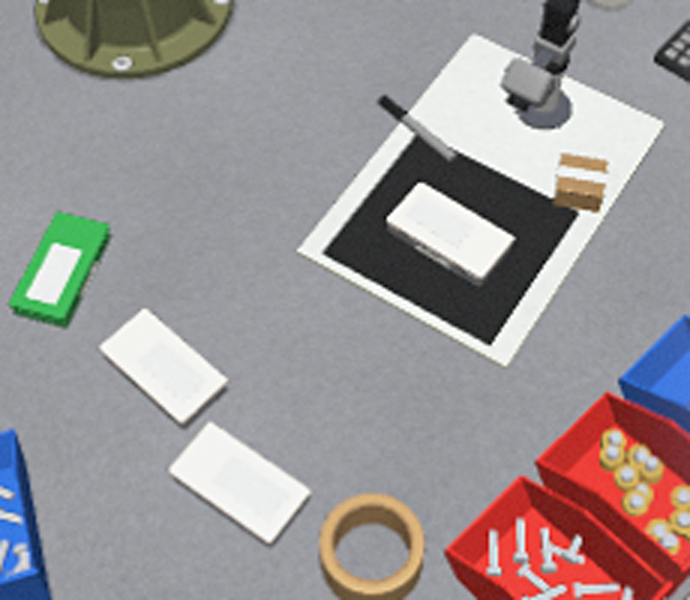

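Both views confirm the two pale boxes at top (334,183) and (328,219) as the loose pair, and the third long box (330,261) is the green look-alike. Next I'll measure.

```bash
cat > meas.py <<'E'
from h import *
def boxes(name,img,items):
    m=camera_model(name) 
    for k,(u,v,z) in items.items():
        hsv=cv2.cvtColor(img,cv2.COLOR_RGB2HSV)
        mk=((hsv[:,:,2]>(TH))&(hsv[:,:,1]<40)).astype(np.uint8)*255
        n,l=cv2.connectedComponents(mk,connectivity=4)
        c=(l==l[v,u]).astype(np.uint8)
        cs,_=cv2.findContours(c,cv2.RETR_EXTERNAL,cv2.CHAIN_APPROX_NONE)
        cn=max(cs,key=cv2.contourArea).reshape(-1,2)
        P=cast(m,cn,z)[:,:2]
        (cx,cy),(w,h),a=cv2.minAreaRect((P*1000).astype(np.float32))
        if w<h:w,h,a=h,w,a+90
        print(name,k,"c",round(cx,1),round(cy,1),"size",round(w,1),round(h,1),"long axis deg",round((a+90)%180-90,1))
E
python3 - <<'E'
import meas;from meas import *
t=cv2.imread("pics/top0.png")[:,:,::-1].copy();s=cv2.imread("pics/scene0.png")[:,:,::-1].copy()
print(t[183,345],t[183,325],t[195,245],t[219,318],s[243,194],s[197,290])
for meas.TH in(150,170):
    boxes("top",t,{"b1":(341,190,.026),"b2":(322,219,.026),"board":(244,190,.038)})
for meas.TH in (150,190):
    boxes("scene",s,{"b2":(194,243,.026),"b1":(220,280,.026),"board":(290,197,.038)})
m=camera_model("top")
print(cast(m,[[ (27+0)/4+170,168/4+140],[384/4+170,88/4+140],[439/4+170,330/4+140],[78/4+170,411/4+140]],.012))
print("grip",cast(m,[[83/4+170,255/4+140]],.192))
ms=camera_model("scene");print("grip s",cast(ms,[[560/3+140,5/3+120]],.192))
E
```

```text
[118 116 121] [110 109 112] [194 195 193] [116 115 119] [238 239 239] [236 239 237]
top b1 c 583.6 -327.3 size 124.2 63.8 long axis deg 10.5
top b2 c 435.9 -300.3 size 125.5 63.8 long axis deg 3.5
top board c 527.7 21.2 size 122.5 62.0 long axis deg 9.0
top b1 c 583.3 -327.5 size 122.0 62.6 long axis deg 10.3
top b2 c 434.9 -300.2 size 122.6 62.3 long axis deg 3.5
top board c 527.6 20.9 size 121.4 62.1 long axis deg 9.4
scene b2 c 174.7 80.8 size 1909.8 1743.5 long axis deg 45.9
scene b1 c 174.7 80.8 size 1909.8 1743.5 long axis deg 45.9
scene board c 531.6 14.7 size 124.7 65.3 long axis deg 9.1
scene b2 c 438.1 -304.5 size 124.5 64.4 long axis deg 3.3
scene b1 c 585.5 -331.3 size 124.2 64.5 long axis deg 10.3
scene board c 531.2 15.2 size 123.0 63.9 long axis deg 8.9
[[ 0.58748759  0.32139909  0.012     ]
 [ 0.67213261 -0.04837261  0.012     ]
 [ 0.42067905 -0.10503328  0.012     ]
 [ 0.33643965  0.26205838  0.012     ]]
grip [[0.47247196 0.2323405  0.192     ]]
grip s [[0.48406527 0.22230481 0.192     ]]
```

```bash
cat > go.py <<'E'
import sys
from h import *
from scipy.spatial.transform import Rotation as R
# usage: go.py x y z jaw_deg   (jaw_deg: world direction of tool y, mod 180)
s=state();T=R.from_quat(s["ee_rot"]).as_matrix();p=s["tool_pos"]
x,y,z,j=map(float,sys.argv[1:5])
cur=np.degrees(np.arctan2(T[1,1],T[0,1]))
d=(j-cur+90)%180-90
yaw=d*(-1 if T[2,0]<0 else 1)
q=np.array([x,y,z])-p
print("t",s["clock"],"tcp",p.round(4),"jaw",round(cur,2),"toolx",T[:,0].round(3),"q6",s["joint_positions"][5].round(2),"w",s["gripper_width"].round(4),"F",s["ft_force"].round(1))
print("delta cm (now axes)",(T.T@q*100).round(2),"yaw",round(yaw,2))
T2=T@R.from_euler("x",yaw,degrees=True).as_matrix()
print("delta cm (after yaw)",(T2.T@q*100).round(2))
E
python3 go.py 0.40 -0.302 0.23 93.5; python3 -c "
from h import *
s=state();m=camera_model('wrist');V=m['view'];print(-V[:3,:3].T@V[:3,3],s['tool_pos'])"
```

```text
[0.13874133 0.53770699 0.37365585] [0.21144648 0.50753415 0.23084825]Traceback (most recent call last):
  File "go.py", line 11, in <module>
    print("t",s["clock"],"tcp",p.round(4),"jaw",round(cur,2),"toolx",T[:,0].round(3),"q6",s["joint_positions"][5].round(2),"w",s["gripper_width"].round(4),"F",s["ft_force"].round(1))
                                                                                                                               ^^^^^^^^^^^^^^^^^^^^^^^^
AttributeError: 'float' object has no attribute 'round'
```

```bash
sed -i 's/s\["gripper_width"\].round(4)/round(s["gripper_width"],4)/' go.py; python3 go.py 0.40 -0.302 0.23 93.5; python3 - <<'E'
from h import *
from scipy.spatial.transform import Rotation as R
print(R.from_quat(state()["ee_rot"]).as_matrix().round(3))
E
```

```text
t 0.15 tcp [0.2114 0.5075 0.2308] jaw 67.38 toolx [-0.    -0.001 -1.   ] q6 -0.07 w 0.0855 F [-0.4 -0.  -0.3]
delta cm (now axes) [  0.14 -67.47  48.54] yaw -26.12
delta cm (after yaw) [  0.14 -81.95  13.88]
[[-0.     0.385  0.923]
 [-0.001  0.923 -0.385]
 [-1.    -0.001 -0.   ]]
```

```bash
python3 -m pendant '{"delta_pos":[[-0.5,0,4],[-0.5,-1,4],[0,-2,3.5],[0,-3,2.5],[0,-4,0]],"yaw":[-6.5,-6.5,-6.5,-6.5,0],"gripper":[1,1,1,1,1]}' 40; python3 go.py 0.40 -0.302 0.23 93.5
```

```text
clock: 0.57
tool_pos: [0.3394, 0.3776, 0.239]
ee_rot: [-0.026, 0.708, 0.024, 0.706]
ft_force: [0.6, -0.6, 0.2]
gripper_width: 0.0853
t 0.5667 tcp [0.3394 0.3776 0.239 ] jaw 94.03 toolx [-0.003 -0.003 -1.   ] q6 -0.87 w 0.0853 F [ 0.6 -0.6  0.2]
delta cm (now axes) [  1.05 -68.21   1.28] yaw 0.53
delta cm (after yaw) [  1.05 -68.2    1.9 ]
```

```bash
python3 -m pendant '{"delta_pos":[[0,-4.1,0.4],[0,-4.1,0.4],[0,-4.1,0.4],[0,-4.1,0.4],[0,-4.1,0.4]],"yaw":[0,0,0,0,0],"gripper":[1,1,1,1,1]}'; python3 -m pendant '{"delta_pos":[[0,-4.1,0],[0,-4.1,0],[0,-4.1,0],[0,-4.1,0],[0,-4.1,0]],"yaw":[0,0,0,0,0],"gripper":[1,1,1,1,1]}';  python3 go.py 0.40 -0.302 0.23 93.5
```

```text
clock: 0.98
tool_pos: [0.3723, 0.1715, 0.2379]
ee_rot: [-0.027, 0.708, 0.024, 0.705]
ft_force: [1.1, -0.3, 0.1]
gripper_width: 0.0853
clock: 1.4
tool_pos: [0.3849, -0.0366, 0.2389]
ee_rot: [-0.028, 0.708, 0.025, 0.706]
ft_force: [0.2, 0.9, -1.5]
gripper_width: 0.0854
t 1.4 tcp [ 0.3849 -0.0366  0.2389] jaw 94.25 toolx [-0.003 -0.004 -1.   ] q6 -1.83 w 0.0854 F [ 0.2  0.9 -1.5]
delta cm (now axes) [  1.   -26.58  -0.46] yaw 0.75
delta cm (after yaw) [  1.   -26.58  -0.11]
```

```bash
python3 -m pendant '{"delta_pos":[[0.2,-4.1,0],[0.2,-4.1,0],[0.2,-4.1,0],[0.2,-4.1,0],[0.2,-4.1,0]],"yaw":[0.7,0,0,0,0],"gripper":[1,1,1,1,1]}'; python3 -m pendant '{"delta_pos":[[0,-4,0],[0,-2,0],[0,0,0]],"yaw":[0,0,0],"gripper":[1,1,1]}';  python3 go.py 0.40 -0.302 0.23 93.5
python3 - <<'E'
from h import *
np.set_printoptions(suppress=True)
m=camera_model("wrist");s=state();im=read_camera("wrist");cv2.imwrite("pics/w1.png",im[:,:,::-1]);np.savez("w1",im=im,view=m["view"],tcp=s["tool_pos"],q=s["ee_rot"])
E
```

```text
clock: 1.82
tool_pos: [0.3951, -0.2447, 0.2306]
ee_rot: [-0.023, 0.707, 0.02, 0.707]
ft_force: [1.6, 0.8, 0.7]
gripper_width: 0.0852
clock: 2.07
tool_pos: [0.3967, -0.3131, 0.2291]
ee_rot: [-0.021, 0.708, 0.018, 0.706]
ft_force: [-0.6, 0.7, -0.4]
gripper_width: 0.0854
t 2.0667 tcp [ 0.3967 -0.3131  0.2291] jaw 93.13 toolx [-0.002 -0.004 -1.   ] q6 -2.36 w 0.0854 F [-0.6  0.7 -0.4]
delta cm (now axes) [-0.09  1.09  0.39] yaw -0.37
delta cm (after yaw) [-0.09  1.09  0.39]
```

View pics/w1.png

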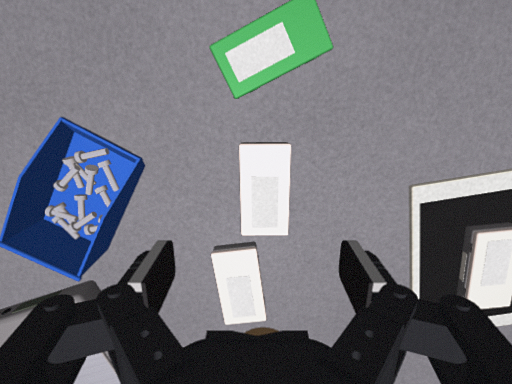

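Wrist view: b2 is at (265,188), b1 at (240,285), the green one at top, and the board with its box at right (490,270).

```bash
cat > wm.py <<'E'
from h import *
def wbox(f,items,TH):
    d=np.load(f);im=d["im"];m=dict(camera_model("wrist"));m["view"]=d["view"]
    hsv=cv2.cvtColor(im,cv2.COLOR_RGB2HSV)
    mk=((hsv[:,:,2]>TH)&(hsv[:,:,1]<30)).astype(np.uint8)
    n,l=cv2.connectedComponents(mk,connectivity=4)
    for k,(u,v,z) in items.items():
        c=(l==l[v,u]).astype(np.uint8)
        cs,_=cv2.findContours(c,cv2.RETR_EXTERNAL,cv2.CHAIN_APPROX_NONE)
        cn=max(cs,key=cv2.contourArea).reshape(-1,2)
        P=cast(m,cn,z)[:,:2]
        (cx,cy),(w,h),a=cv2.minAreaRect((P*1000).astype(np.float32))
        if w<h:w,h,a=h,w,a+90
        print(k,TH,"c",round(cx,1),round(cy,1),"size",round(w,1),round(h,1),"long deg",round((a+90)%180-90,1), "bbox px",cv2.boundingRect(cn))
E
python3 - <<'E'
from wm import *
d=np.load("w1.npz");print(d["im"][185,235:262].mean(1),d["im"][240:252,235].mean(1))
for T in(170,200,225):wbox("w1.npz",{"b2":(265,160,.026),"b1":(228,265,.026)},T)
E
```

```text
[140.66666667 137.         139.33333333 134.         126.
 229.66666667 245.33333333 243.66666667 244.         242.
 241.33333333 243.33333333 243.33333333 243.33333333 241.66666667
 244.         237.66666667 231.66666667 226.66666667 225.33333333
 229.         227.         225.66666667 226.         225.
 230.33333333 227.66666667] [143.33333333 144.33333333 136.33333333  95.66666667  57.66666667
  59.33333333  62.33333333  80.33333333 116.33333333 113.
 153.33333333 235.66666667]
b2 170 c 434.5 -302.4 size 122.6 63.4 long deg 3.4 bbox px (239, 144, 52, 92)
b1 170 c 582.7 -329.0 size 124.0 63.5 long deg 10.5 bbox px (211, 249, 55, 76)
b2 200 c 434.5 -302.4 size 122.6 62.8 long deg 3.5 bbox px (239, 144, 52, 92)
b1 200 c 582.7 -329.0 size 123.3 63.0 long deg 10.4 bbox px (211, 249, 55, 76)
b2 225 c 433.8 -302.5 size 121.1 62.5 long deg 3.4 bbox px (239, 144, 52, 91)
b1 225 c 582.3 -329.0 size 122.0 62.5 long deg 10.5 bbox px (211, 249, 55, 75)
```

```bash
python3 go.py 0.4347 -0.3024 0.05 93.5
```

```text
t 2.1167 tcp [ 0.3967 -0.3117  0.229 ] jaw 93.15 toolx [-0.002 -0.004 -1.   ] q6 -2.36 w 0.0854 F [-0.1 -0.   0.5]
delta cm (now axes) [17.89  0.79  3.89] yaw -0.35
delta cm (after yaw) [17.89  0.77  3.89]
```

```bash
python3 -m pendant '{"delta_pos":[[3,0.3,2],[4,0.2,1.6],[4,0.2,0.3],[3.5,0.1,0],[3,0,0]],"yaw":[-0.3,0,0,0,0],"gripper":[1,1,1,1,1]}';  python3 -m pendant '{"delta_pos":[[0,0,0]],"yaw":[0],"gripper":[1]}'; python3 go.py 0.4347 -0.3024 0.004 93.5
```

```text
clock: 2.53
tool_pos: [0.44, -0.3006, 0.0554]
ee_rot: [-0.026, 0.703, 0.017, 0.71]
ft_force: [1.5, -0.3, -0.3]
gripper_width: 0.0849
clock: 2.62
tool_pos: [0.4379, -0.2976, 0.0503]
ee_rot: [-0.025, 0.706, 0.019, 0.708]
ft_force: [-1.3, 0.5, -0.8]
gripper_width: 0.0858
t 2.6167 tcp [ 0.4379 -0.2976  0.0503] jaw 93.57 toolx [ 0.003 -0.007 -1.   ] q6 -2.29 w 0.0858 F [-1.3  0.5 -0.8]
delta cm (now axes) [ 4.63 -0.43 -0.36] yaw 0.07
delta cm (after yaw) [ 4.63 -0.43 -0.36]
```

```bash
python3 -m pendant '{"delta_pos":[[1,-0.2,-0.2],[1.2,-0.2,-0.15],[1.2,0,0],[0.8,0,0],[0.2,0,0]],"yaw":[0,0,0,0,0],"gripper":[1,1,1,1,1]}';  python3 -m pendant '{"delta_pos":[[0,0,0]],"yaw":[0],"gripper":[1]}'; python3 go.py 0.4347 -0.3024 0.003 93.5
```

```text
clock: 3.03
tool_pos: [0.4367, -0.3021, 0.0081]
ee_rot: [-0.027, 0.704, 0.019, 0.709]
ft_force: [0.4, -0.2, 0.0]
gripper_width: 0.0853
clock: 3.12
tool_pos: [0.4368, -0.3023, 0.008]
ee_rot: [-0.027, 0.704, 0.019, 0.709]
ft_force: [-0.3, 0.4, 0.2]
gripper_width: 0.0856
t 3.1167 tcp [ 0.4368 -0.3023  0.008 ] jaw 93.67 toolx [ 0.008 -0.011 -1.   ] q6 -2.3 w 0.0856 F [-0.3  0.4  0.2]
delta cm (now axes) [ 0.5   0.01 -0.21] yaw 0.17
delta cm (after yaw) [ 0.5   0.   -0.21]
```

```bash
python3 -m pendant '{"delta_pos":[[0.3,0,-0.15],[0.2,0,-0.05],[0,0,0]],"yaw":[0,0,0],"gripper":[1,1,1]}'; python3 go.py 0.4347 -0.3024 0.003 93.5;   python3 -m pendant '{"delta_pos":[[0,0,0],[0,0,0],[0,0,0],[0,0,0],[0,0,0]],"yaw":[0,0,0,0,0],"gripper":[-0.2,-0.2,-1,-1,-1]}' 30; python3 go.py 0.4347 -0.3024 0.003 93.5
```

```text
clock: 3.37
tool_pos: [0.4353, -0.3031, 0.004]
ee_rot: [-0.027, 0.703, 0.018, 0.71]
ft_force: [-0.4, 0.3, 0.2]
gripper_width: 0.0854
t 3.3667 tcp [ 0.4353 -0.3031  0.004 ] jaw 93.65 toolx [ 0.01  -0.013 -1.   ] q6 -2.31 w 0.0854 F [-0.4  0.3  0.2]
delta cm (now axes) [ 0.1   0.08 -0.06] yaw 0.15
delta cm (after yaw) [ 0.1   0.08 -0.06]
clock: 3.78
tool_pos: [0.4356, -0.3034, 0.0048]
ee_rot: [-0.027, 0.703, 0.018, 0.71]
ft_force: [0.9, -0.2, -2.4]
gripper_width: 0.0634
t 3.7833 tcp [ 0.4356 -0.3034  0.0048] jaw 93.64 toolx [ 0.011 -0.013 -1.   ] q6 -2.31 w 0.0634 F [ 0.9 -0.2 -2.4]
delta cm (now axes) [ 0.18  0.11 -0.08] yaw 0.14
delta cm (after yaw) [ 0.18  0.11 -0.08]
```

```bash
python3 -m pendant '{"delta_pos":[[-1,0,0],[-2,0,0],[-3,0,0],[-3.5,0,0],[-3,0,0]],"yaw":[0,0,0,0,0],"gripper":[-1,-1,-1,-1,-1]}'; python3 go.py 0.42 0.018 0.23 99
```

```text
clock: 4.2
tool_pos: [0.4313, -0.2993, 0.1299]
ee_rot: [-0.024, 0.707, 0.021, 0.707]
ft_force: [0.1, -0.7, -1.5]
gripper_width: 0.0633
t 4.2 tcp [ 0.4313 -0.2993  0.1299] jaw 93.65 toolx [-0.    -0.005 -1.   ] q6 -2.31 w 0.0633 F [ 0.1 -0.7 -1.5]
delta cm (now axes) [-10.16  31.69   0.89] yaw -5.35
delta cm (after yaw) [-10.16  31.47   3.84]
```

```bash
python3 -m pendant '{"delta_pos":[[-2,3,0.3],[-2,3.5,0.3],[-2,3.5,0.4],[-2,3.5,0.4],[-1,3.5,0.4]],"yaw":[-1.1,-1.1,-1.1,-1.1,-1],"gripper":[-1,-1,-1,-1,-1]}';python3 -m pendant '{"delta_pos":[[0,3.5,0.4],[0,3.5,0.4],[0,3,0.4],[0,2,0.3],[0,1,0]],"yaw":[0,0,0,0,0],"gripper":[-1,-1,-1,-1,-1]}'; python3 -m pendant '{"delta_pos":[[0,0,0]],"yaw":[0],"gripper":[-1]}'; python3 go.py 0.42 0.018 0.23 99
python3 - <<'E'
from h import *
m=camera_model("wrist");s=state();im=read_camera("wrist");cv2.imwrite("pics/w2.png",im[:,:,::-1]);np.savez("w2",im=im,view=m["view"],tcp=s["tool_pos"],q=s["ee_rot"])
E
```

```text
clock: 4.62
tool_pos: [0.4308, -0.1272, 0.2304]
ee_rot: [-0.058, 0.702, 0.05, 0.708]
ft_force: [1.1, 1.4, -2.0]
gripper_width: 0.0637
clock: 5.03
tool_pos: [0.4233, 0.0133, 0.2363]
ee_rot: [-0.06, 0.699, 0.051, 0.711]
ft_force: [-0.4, -1.3, -2.5]
gripper_width: 0.0631
clock: 5.12
tool_pos: [0.4228, 0.0151, 0.237]
ee_rot: [-0.061, 0.698, 0.052, 0.711]
ft_force: [-0.5, -1.3, -2.2]
gripper_width: 0.0631
t 5.1167 tcp [0.4228 0.0151 0.237 ] jaw 99.16 toolx [ 0.019 -0.011 -1.   ] q6 -1.77 w 0.0631 F [-0.5 -1.3 -2.2]
delta cm (now axes) [ 0.69  0.34 -0.24] yaw 0.16
delta cm (after yaw) [ 0.69  0.34 -0.24]
```

View pics/w2.png

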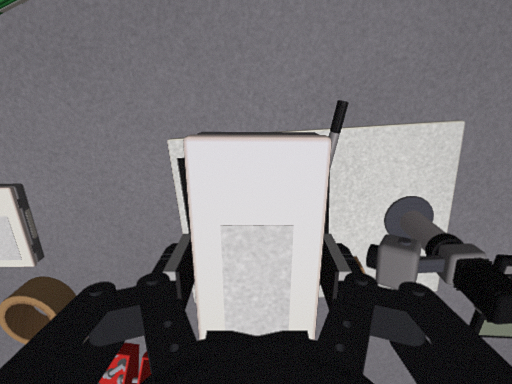

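The held box hides the board box in this view, so I'll step sideways to see it.

```bash
python3 -m pendant '{"delta_pos":[[0,-3,0],[0,-4,0],[0,-4,0.4],[0,-3,0.5],[0,-1,0.5]],"yaw":[0,0,0,0,0],"gripper":[-1,-1,-1,-1,-1]}';python3 -m pendant '{"delta_pos":[[0,0,0],[0,0,0]],"yaw":[0,0],"gripper":[-1,-1]}'; python3 go.py 0.42 0.018 0.23 99
python3 - <<'E'
from h import *
m=camera_model("wrist");s=state();im=read_camera("wrist");cv2.imwrite("pics/w3.png",im[:,:,::-1]);np.savez("w3",im=im,view=m["view"],tcp=s["tool_pos"],q=s["ee_rot"])
E
```

```text
clock: 5.58
tool_pos: [0.4602, -0.1387, 0.2416]
ee_rot: [-0.063, 0.697, 0.053, 0.712]
ft_force: [-0.2, 0.1, -2.2]
gripper_width: 0.0637
clock: 5.75
tool_pos: [0.46, -0.1423, 0.2415]
ee_rot: [-0.061, 0.698, 0.051, 0.712]
ft_force: [-0.3, 0.5, -1.7]
gripper_width: 0.0637
t 5.75 tcp [ 0.46   -0.1423  0.2415] jaw 99.11 toolx [ 0.02  -0.012 -1.   ] q6 -2.1 w 0.0637 F [-0.3  0.5 -1.7]
delta cm (now axes) [ 0.87 16.48 -1.43] yaw 0.11
delta cm (after yaw) [ 0.87 16.48 -1.46]
```

View pics/w3.png

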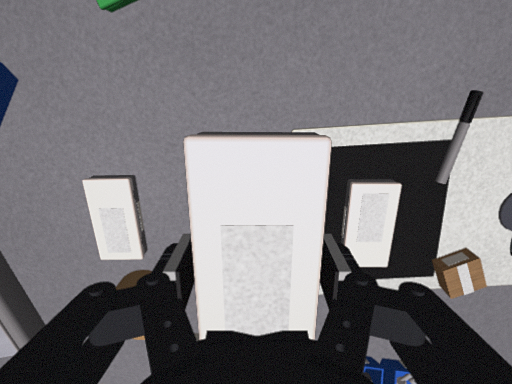

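```bash
cat > held.py <<'E'
from wm import *
from scipy.spatial.transform import Rotation as R
def held(f,h=0.0212,TH=200):
    d=np.load(f);im=d["im"];m=dict(camera_model("wrist"))
    T=np.eye(4);T[:3,:3]=R.from_quat(d["q"]).as_matrix();T[:3,3]=d["tcp"]
    # permute tool axes so 'z' is tool -x: P rows: (y? ) use frame a=(z,y,-x)
    A=np.array([[0,0,-1,0],[0,1,0,0],[1,0,0,0],[0,0,0,1.]])  # tool->from frame (u=z,v=y,w=-x)
    m["view"]=d["view"]@T@A
    hsv=cv2.cvtColor(im,cv2.COLOR_RGB2HSV)
    mk=((hsv[:,:,2]>TH)&(hsv[:,:,1]<40)).astype(np.uint8)
    l=cv2.connectedComponents(mk,connectivity=4)[1];c=(l==l[180,258])
    top=[(u,np.argmax(c[:,u])-0.5) for u in range(200,320,4)]
    le=[(np.argmax(c[v])-0.5,v) for v in range(150,225,5)]
    re=[(511-np.argmax(c[v][::-1])+0.5,v) for v in range(150,225,5)]
    for n,e in(("end",top),("left",le),("right",re)):
        P=cast(m,e,h)*1000
        k=(1,0) if n=="end" else (0,1)
        f_=np.polyfit(P[:,k[0]],P[:,k[1]],1);print(n,"med zy",np.median(P[:,:2],0).round(1),"slope deg",np.degrees(np.arctan(f_[0])).round(2),"at0",f_[1].round(1))
E
python3 - <<'E'
from held import *
for f in("w2.npz","w3.npz"):held(f)
for T in(170,200,220):wbox("w3.npz",{"b1":(100,195,.026),"board":(356,190,.038)},T)
E
```

```text
end med zy [-61.8   0.3] slope deg -0.08 at0 -61.8
left med zy [-40.7 -31.1] slope deg 0.19 at0 -31.0
right med zy [-40.8  31.1] slope deg -0.05 at0 31.1
end med zy [-61.8   0.3] slope deg 0.3 at0 -61.9
left med zy [-40.7 -31.5] slope deg 0.25 at0 -31.3
right med zy [-40.8  31.1] slope deg -0.31 at0 30.9
b1 170 c 582.8 -328.5 size 123.1 63.4 long deg 10.5 bbox px (82, 179, 61, 81)
board 170 c 526.8 18.2 size 122.4 63.0 long deg 9.2 bbox px (345, 183, 57, 84)
b1 200 c 583.0 -328.6 size 122.5 62.4 long deg 10.5 bbox px (83, 179, 59, 81)
board 200 c 527.4 18.2 size 121.4 62.2 long deg 9.3 bbox px (345, 184, 56, 83)
b1 220 c 582.4 -328.9 size 120.8 61.4 long deg 10.4 bbox px (83, 179, 59, 80)
board 220 c 526.5 18.0 size 119.9 61.4 long deg 9.1 bbox px (345, 184, 56, 82)
```

Board box is at (527.0, 18.1) mm, long axis 9.2°. The held box is centred to about 1 mm.

```bash
python3 go.py 0.528 0.0183 0.12 99.2;  python3 -m pendant '{"delta_pos":[[0,3,0.5],[0,3.5,0.9],[0.5,3.5,0.9],[0.5,3,0.9],[1,2,0.5]],"yaw":[0,0,0,0,0],"gripper":[-1,-1,-1,-1,-1]}'; python3 -m pendant '{"delta_pos":[[2,0.4,0.3],[2.5,0,0.1],[2.5,0,0],[1.8,0,0],[0,0,0]],"yaw":[0,0,0,0,0],"gripper":[-1,-1,-1,-1,-1]}'; python3 go.py 0.528 0.0183 0.065 99.2
```

```text
t 5.8 tcp [ 0.46   -0.142   0.2415] jaw 99.14 toolx [ 0.02  -0.012 -1.   ] q6 -2.1 w 0.0631 F [ 1.1  1.3 -2.8]
delta cm (now axes) [12.09 14.92  9.04] yaw -0.06
delta cm (after yaw) [12.09 14.91  9.06]
clock: 6.22
tool_pos: [0.4711, 0.0179, 0.2216]
ee_rot: [-0.06, 0.697, 0.05, 0.713]
ft_force: [0.4, -0.6, -1.6]
gripper_width: 0.0632
clock: 6.63
tool_pos: [0.4734, 0.0322, 0.1311]
ee_rot: [-0.065, 0.696, 0.056, 0.713]
ft_force: [-1.3, -0.1, -2.3]
gripper_width: 0.0636
t 6.6333 tcp [0.4734 0.0322 0.1311] jaw 99.76 toolx [ 0.026 -0.011 -1.   ] q6 -1.74 w 0.0636 F [-1.3 -0.1 -2.3]
delta cm (now axes) [ 6.77 -2.19  4.99] yaw 0.56
delta cm (after yaw) [ 6.77 -2.14  5.01]
```

```bash
python3 -m pendant '{"delta_pos":[[0,-0.5,1.2],[0,-0.5,1.2],[0,-0.5,1.2],[0,-0.4,1],[0,-0.2,0.5]],"yaw":[0,0,0,0,0],"gripper":[-1,-1,-1,-1,-1]}' ; python3 go.py 0.528 0.0183 0.065 99.2;python3 -m pendant '{"delta_pos":[[-4,0,0],[-4,0,0]],"yaw":[0.5,0],"gripper":[-1,-1]}';python3 go.py 0.528 0.0183 0.065 99.2
```

```text
clock: 7.05
tool_pos: [0.5268, 0.0238, 0.1373]
ee_rot: [-0.067, 0.695, 0.058, 0.713]
ft_force: [0.0, 0.3, -1.9]
gripper_width: 0.0633
t 7.05 tcp [0.5268 0.0238 0.1373] jaw 100.08 toolx [ 0.027 -0.01  -1.   ] q6 -1.76 w 0.0633 F [ 0.   0.3 -1.9]
delta cm (now axes) [ 7.24 -0.46 -0.16] yaw 0.88
delta cm (after yaw) [ 7.24 -0.46 -0.15]
clock: 7.22
tool_pos: [0.5222, 0.0255, 0.2137]
ee_rot: [-0.063, 0.7, 0.055, 0.709]
ft_force: [0.9, -0.5, -0.4]
gripper_width: 0.0635
t 7.2167 tcp [0.5222 0.0255 0.2137] jaw 99.61 toolx [ 0.014 -0.01  -1.   ] q6 -1.75 w 0.0635 F [ 0.9 -0.5 -0.4]
delta cm (now axes) [14.88 -0.62  0.27] yaw 0.41
delta cm (after yaw) [14.88 -0.62  0.28]
```

```bash
python3 -m pendant '{"delta_pos":[[-4,-0.2,0],[-4,-0.2,0],[0,0,0]],"yaw":[0.3,0,0],"gripper":[-1,-1,-1]}';python3 go.py 0.528 0.0183 0.065 99.2; python3 -m pendant '{"delta_pos":[[2,-0.2,0],[2,-0.2,0],[2,0,0],[2,0,0],[2,0,0]],"yaw":[0,0,0,0,0],"gripper":[-1,-1,-1,-1,-1]}';python3 go.py 0.528 0.0183 0.065 99.2
```

```text
clock: 7.47
tool_pos: [0.5205, 0.0239, 0.307]
ee_rot: [-0.062, 0.697, 0.054, 0.713]
ft_force: [-0.1, -0.6, -0.2]
gripper_width: 0.0632
t 7.4667 tcp [0.5205 0.0239 0.307 ] jaw 99.4 toolx [ 0.024 -0.01  -1.   ] q6 -1.75 w 0.0632 F [-0.1 -0.6 -0.2]
delta cm (now axes) [24.21 -0.34  0.13] yaw 0.2
delta cm (after yaw) [24.21 -0.34  0.13]
clock: 7.88
tool_pos: [0.5246, 0.0211, 0.2165]
ee_rot: [-0.064, 0.689, 0.054, 0.72]
ft_force: [0.5, 0.2, -1.0]
gripper_width: 0.0634
t 7.8833 tcp [0.5246 0.0211 0.2165] jaw 99.54 toolx [ 0.044 -0.01  -0.999] q6 -1.76 w 0.0634 F [ 0.5  0.2 -1. ]
delta cm (now axes) [15.16 -0.07 -0.35] yaw 0.34
delta cm (after yaw) [15.16 -0.08 -0.35]
```

```bash
python3 -m pendant '{"delta_pos":[[0,0,0],[0,0,0]],"yaw":[0,0],"gripper":[-1,-1]}';python3 go.py 0.528 0.0183 0.065 99.2; python3 -m pendant '{"delta_pos":[[-4.1,0,0],[-4.1,0,0]],"yaw":[0,0],"gripper":[-1,-1]}';python3 go.py 0.528 0.0183 0.065 99.2;  python3 -m pendant '{"delta_pos":[[4.1,0,0],[4.1,0,0]],"yaw":[0,0],"gripper":[-1,-1]}';python3 go.py 0.528 0.0183 0.065 99.2;  python3 -m pendant '{"delta_pos":[[0,0,0],[0,0,0]],"yaw":[0,0],"gripper":[-1,-1]}';python3 go.py 0.528 0.0183 0.065 99.2
```

```text
clock: 8.05
tool_pos: [0.5227, 0.0219, 0.2146]
ee_rot: [-0.064, 0.691, 0.055, 0.718]
ft_force: [0.4, -0.3, -0.6]
gripper_width: 0.0636
t 8.05 tcp [0.5227 0.0219 0.2146] jaw 99.6 toolx [ 0.039 -0.01  -0.999] q6 -1.76 w 0.0636 F [ 0.4 -0.3 -0.6]
delta cm (now axes) [14.97 -0.2  -0.09] yaw 0.4
delta cm (after yaw) [14.97 -0.2  -0.09]
clock: 8.22
tool_pos: [0.5167, 0.0233, 0.2933]
ee_rot: [-0.064, 0.695, 0.055, 0.714]
ft_force: [-0.3, 0.2, -0.5]
gripper_width: 0.063
t 8.2167 tcp [0.5167 0.0233 0.2933] jaw 99.64 toolx [ 0.027 -0.009 -1.   ] q6 -1.76 w 0.063 F [-0.3  0.2 -0.5]
delta cm (now axes) [22.85 -0.36  0.46] yaw 0.44
delta cm (after yaw) [22.85 -0.36  0.46]
clock: 8.38
tool_pos: [0.5242, 0.023, 0.2294]
ee_rot: [-0.065, 0.686, 0.055, 0.723]
ft_force: [0.3, 0.2, -4.6]
gripper_width: 0.0631
t 8.3833 tcp [0.5242 0.023  0.2294] jaw 99.66 toolx [ 0.053 -0.01  -0.999] q6 -1.76 w 0.0631 F [ 0.3  0.2 -4.6]
delta cm (now axes) [16.44 -0.22 -0.54] yaw 0.46
delta cm (after yaw) [16.44 -0.23 -0.54]
clock: 8.55
tool_pos: [0.5229, 0.0234, 0.2284]
ee_rot: [-0.065, 0.687, 0.055, 0.721]
ft_force: [1.3, -0.5, -1.0]
gripper_width: 0.0633
t 8.55 tcp [0.5229 0.0234 0.2284] jaw 99.69 toolx [ 0.049 -0.01  -0.999] q6 -1.76 w 0.0633 F [ 1.3 -0.5 -1. ]
delta cm (now axes) [16.35 -0.3  -0.35] yaw 0.49
delta cm (after yaw) [16.35 -0.3  -0.35]
```

```bash
python3 -m pendant '{"delta_pos":[[-2,0,0],[-2,0,0],[-2,0,0],[-2,0,0],[-2,0,0]],"yaw":[0,0,0,0,0],"gripper":[-1,-1,-1,-1,-1]}';python3 go.py 0.528 0.0183 0.065 99.2 | head -1;  python3 -m pendant '{"delta_pos":[[0,0,0],[0,0,0]],"yaw":[0,0],"gripper":[-1,-1]}';python3 go.py 0.528 0.0183 0.065 99.2|head -1; python3 -m pendant '{"delta_pos":[[0.8,0,0],[0.8,0,0],[0.8,0,0],[0.8,0,0],[0.8,0,0]],"yaw":[0,0,0,0,0],"gripper":[-1,-1,-1,-1,-1]}';python3 go.py 0.528 0.0183 0.065 99.2 | head -1;  python3 -m pendant '{"delta_pos":[[0,0,0],[0,0,0]],"yaw":[0,0],"gripper":[-1,-1]}';python3 go.py 0.528 0.0183 0.065 99.2
```

```text
clock: 8.97
tool_pos: [0.5161, 0.025, 0.3406]
ee_rot: [-0.065, 0.687, 0.055, 0.722]
ft_force: [0.1, 0.7, -1.2]
gripper_width: 0.0633
t 8.9667 tcp [0.5161 0.025  0.3406] jaw 99.73 toolx [ 0.05  -0.01  -0.999] q6 -1.76 w 0.0633 F [ 0.1  0.7 -1.2]
clock: 9.13
tool_pos: [0.5164, 0.0253, 0.3496]
ee_rot: [-0.065, 0.683, 0.055, 0.725]
ft_force: [0.1, 0.7, -2.8]
gripper_width: 0.0631
t 9.1333 tcp [0.5164 0.0253 0.3496] jaw 99.73 toolx [ 0.061 -0.01  -0.998] q6 -1.76 w 0.0631 F [ 0.1  0.7 -2.8]
clock: 9.55
tool_pos: [0.5184, 0.025, 0.3064]
ee_rot: [-0.066, 0.683, 0.055, 0.725]
ft_force: [0.7, 0.0, -1.5]
gripper_width: 0.0634
t 9.55 tcp [0.5184 0.025  0.3064] jaw 99.74 toolx [ 0.061 -0.01  -0.998] q6 -1.76 w 0.0634 F [ 0.7  0.  -1.5]
clock: 9.72
tool_pos: [0.5177, 0.025, 0.3026]
ee_rot: [-0.065, 0.685, 0.055, 0.724]
ft_force: [-0.6, 0.6, -1.1]
gripper_width: 0.0632
t 9.7167 tcp [0.5177 0.025  0.3026] jaw 99.74 toolx [ 0.055 -0.01  -0.998] q6 -1.76 w 0.0632 F [-0.6  0.6 -1.1]
delta cm (now axes) [23.79 -0.38 -0.36] yaw 0.54
delta cm (after yaw) [23.79 -0.39 -0.35]
```

```bash
python3 -m pendant '{"delta_pos":[[0.8,0,0],[0.8,0,0],[0,0,0],[0.8,0,0],[0.8,0,0]],"yaw":[0,0,0,0,0],"gripper":[-1,-1,-1,-1,-1]}';python3 go.py 0.528 0.0183 0.065 99.2 | head -1;  python3 -m pendant '{"delta_pos":[[0,0,0],[0,0,0],[0,0,0],[0,0,0],[0,0,0]],"yaw":[0,0,0,0,0],"gripper":[-1,-1,-1,-1,-1]}';python3 go.py 0.528 0.0183 0.065 99.2|head -1; python3 -m pendant '{"delta_pos":[[1,0,0],[1,0,0],[1,0,0],[1,0,0],[1,0,0]],"yaw":[0,0,0,0,0],"gripper":[-1,-1,-1,-1,-1]}';python3 go.py 0.528 0.0183 0.065 99.2 | head -1;  python3 -m pendant '{"delta_pos":[[0,0,0],[0,0,0]],"yaw":[0,0],"gripper":[-1,-1]}';python3 go.py 0.528 0.0183 0.065 99.2
```

```text
clock: 10.13
tool_pos: [0.52, 0.0246, 0.2689]
ee_rot: [-0.065, 0.684, 0.055, 0.724]
ft_force: [0.1, 0.1, -1.4]
gripper_width: 0.0633
t 10.1333 tcp [0.52   0.0246 0.2689] jaw 99.74 toolx [ 0.057 -0.01  -0.998] q6 -1.76 w 0.0633 F [ 0.1  0.1 -1.4]
clock: 10.55
tool_pos: [0.5198, 0.0246, 0.2672]
ee_rot: [-0.065, 0.685, 0.055, 0.723]
ft_force: [-0.5, 0.8, -0.9]
gripper_width: 0.0634
t 10.55 tcp [0.5198 0.0246 0.2672] jaw 99.74 toolx [ 0.055 -0.01  -0.998] q6 -1.76 w 0.0634 F [-0.5  0.8 -0.9]
clock: 10.97
tool_pos: [0.5234, 0.0241, 0.2145]
ee_rot: [-0.065, 0.684, 0.055, 0.725]
ft_force: [0.2, -0.1, -2.0]
gripper_width: 0.063
t 10.9667 tcp [0.5234 0.0241 0.2145] jaw 99.74 toolx [ 0.059 -0.01  -0.998] q6 -1.76 w 0.063 F [ 0.2 -0.1 -2. ]
clock: 11.13
tool_pos: [0.5224, 0.0241, 0.211]
ee_rot: [-0.065, 0.685, 0.055, 0.723]
ft_force: [-0.3, 0.4, -1.4]
gripper_width: 0.063
t 11.1333 tcp [0.5224 0.0241 0.211 ] jaw 99.74 toolx [ 0.054 -0.01  -0.998] q6 -1.76 w 0.063 F [-0.3  0.4 -1.4]
delta cm (now axes) [14.61 -0.39 -0.31] yaw 0.54
delta cm (after yaw) [14.61 -0.4  -0.3 ]
```

```bash
python3 -m pendant '{"delta_pos":[[-4.1,0,0],[-3.2,0,0],[-2.5,0,0],[-1.9,0,0],[-1.4,0,0]],"yaw":[0,0,0,0,0],"gripper":[-1,-1,-1,-1,-1]}';python3 go.py 0.528 0.0183 0.065 99.2 | head -1;  python3 -m pendant '{"delta_pos":[[-1,0,0],[-0.7,0,0],[-0.4,0,0],[-0.2,0,0],[0,0,0]],"yaw":[0,0,0,0,0],"gripper":[-1,-1,-1,-1,-1]}';python3 go.py 0.528 0.0183 0.065 99.2|head -1; python3 -m pendant '{"delta_pos":[[0.5,0,0],[1,0,0],[1.6,0,0],[2.2,0,0],[2.8,0,0]],"yaw":[0,0,0,0,0],"gripper":[-1,-1,-1,-1,-1]}';python3 go.py 0.528 0.0183 0.065 99.2 | head -1;  python3 -m pendant '{"delta_pos":[[0,0,0],[0,0,0]],"yaw":[0,0],"gripper":[-1,-1]}';python3 go.py 0.528 0.0183 0.065 99.2
```

```text
clock: 11.55
tool_pos: [0.514, 0.0254, 0.344]
ee_rot: [-0.065, 0.688, 0.055, 0.72]
ft_force: [-0.4, -0.3, -2.3]
gripper_width: 0.0632
t 11.55 tcp [0.514  0.0254 0.344 ] jaw 99.74 toolx [ 0.047 -0.009 -0.999] q6 -1.76 w 0.0632 F [-0.4 -0.3 -2.3]
clock: 11.97
tool_pos: [0.5131, 0.0256, 0.3715]
ee_rot: [-0.065, 0.686, 0.055, 0.722]
ft_force: [0.4, -0.3, -2.3]
gripper_width: 0.0628
t 11.9667 tcp [0.5131 0.0256 0.3715] jaw 99.74 toolx [ 0.052 -0.01  -0.999] q6 -1.76 w 0.0628 F [ 0.4 -0.3 -2.3]
clock: 12.38
tool_pos: [0.5179, 0.0248, 0.287]
ee_rot: [-0.065, 0.685, 0.055, 0.723]
ft_force: [0.8, -0.1, -1.1]
gripper_width: 0.0631
t 12.3833 tcp [0.5179 0.0248 0.287 ] jaw 99.74 toolx [ 0.055 -0.01  -0.998] q6 -1.76 w 0.0631 F [ 0.8 -0.1 -1.1]
clock: 12.55
tool_pos: [0.5158, 0.0248, 0.28]
ee_rot: [-0.065, 0.689, 0.056, 0.72]
ft_force: [0.1, 0.1, -0.5]
gripper_width: 0.063
t 12.55 tcp [0.5158 0.0248 0.28  ] jaw 99.74 toolx [ 0.044 -0.009 -0.999] q6 -1.76 w 0.063 F [ 0.1  0.1 -0.5]
delta cm (now axes) [21.54 -0.49  0.19] yaw 0.54
delta cm (after yaw) [21.54 -0.48  0.2 ]
```

```bash
python3 -m pendant '{"delta_pos":[[0.6,0,0],[1.4,0,0],[2.2,0,0],[3.0,0,0],[3.8,0,0]],"yaw":[0,0,0,0,0],"gripper":[-1,-1,-1,-1,-1]}' 45;python3 -m pendant '{"delta_pos":[[-4.1,0,0],[-3.3,0,0],[-2.6,0,0],[-2,0,0],[-1.5,0,0]],"yaw":[0,0,0,0,0],"gripper":[-1,-1,-1,-1,-1]}';python3 go.py 0.528 0.0183 0.065 99.2 | head -1;  python3 -m pendant '{"delta_pos":[[-1.1,0,0],[-0.7,0,0],[-0.4,0,0],[-0.2,0,0],[0,0,0]],"yaw":[0,0,0,0,0],"gripper":[-1,-1,-1,-1,-1]}';python3 go.py 0.528 0.0183 0.065 99.2|head -1;
```

```text
clock: 12.97
tool_pos: [0.5257, 0.0237, 0.1775]
ee_rot: [-0.066, 0.682, 0.055, 0.726]
ft_force: [2.0, 0.7, -2.9]
gripper_width: 0.0626
clock: 13.38
tool_pos: [0.5166, 0.025, 0.3016]
ee_rot: [-0.065, 0.691, 0.056, 0.718]
ft_force: [0.5, 0.5, -1.2]
gripper_width: 0.0628
t 13.3833 tcp [0.5166 0.025  0.3016] jaw 99.75 toolx [ 0.038 -0.009 -0.999] q6 -1.76 w 0.0628 F [ 0.5  0.5 -1.2]
clock: 13.8
tool_pos: [0.5168, 0.0253, 0.3335]
ee_rot: [-0.065, 0.687, 0.055, 0.721]
ft_force: [1.3, -0.2, -1.4]
gripper_width: 0.0631
t 13.8 tcp [0.5168 0.0253 0.3335] jaw 99.74 toolx [ 0.049 -0.009 -0.999] q6 -1.76 w 0.0631 F [ 1.3 -0.2 -1.4]
```

```bash
python3 -m pendant '{"delta_pos":[[0,0,-0.6],[0,0,-1.2],[0,0,-1.8],[0,0,-2.4],[0,0,-3]],"yaw":[0,0,0,0,0],"gripper":[-1,-1,-1,-1,-1]}';python3 go.py 0.528 0.0183 0.065 99.2 | head -1;  python3 -m pendant '{"delta_pos":[[0,0,0],[0,0,0]],"yaw":[0,0],"gripper":[-1,-1]}';python3 go.py 0.528 0.0183 0.065 99.2|head -1;python3 -m pendant '{"delta_pos":[[0,0,0.6],[0,0,1.2],[0,0,1.8],[0,0,2.4],[0,0,3]],"yaw":[0,0,0,0,0],"gripper":[-1,-1,-1,-1,-1]}';python3 go.py 0.528 0.0183 0.065 99.2 | head -1;  python3 -m pendant '{"delta_pos":[[0,0,0],[0,0,0]],"yaw":[0,0],"gripper":[-1,-1]}';python3 go.py 0.528 0.0183 0.065 99.2|head -1
```

```text
clock: 14.22
tool_pos: [0.4261, 0.0098, 0.3242]
ee_rot: [-0.065, 0.69, 0.056, 0.719]
ft_force: [0.1, 0.0, -1.1]
gripper_width: 0.0628
t 14.2167 tcp [0.4261 0.0098 0.3242] jaw 99.8 toolx [ 0.042 -0.009 -0.999] q6 -1.8 w 0.0628 F [ 0.1  0.  -1.1]
clock: 14.38
tool_pos: [0.4216, 0.0093, 0.3233]
ee_rot: [-0.065, 0.69, 0.056, 0.718]
ft_force: [0.2, 0.3, -1.1]
gripper_width: 0.063
t 14.3833 tcp [0.4216 0.0093 0.3233] jaw 99.77 toolx [ 0.04  -0.009 -0.999] q6 -1.8 w 0.063 F [ 0.2  0.3 -1.1]
clock: 14.8
tool_pos: [0.5133, 0.0252, 0.3265]
ee_rot: [-0.064, 0.69, 0.055, 0.719]
ft_force: [-0.6, 0.2, -0.6]
gripper_width: 0.0624
t 14.8 tcp [0.5133 0.0252 0.3265] jaw 99.71 toolx [ 0.041 -0.009 -0.999] q6 -1.76 w 0.0624 F [-0.6  0.2 -0.6]
clock: 14.97
tool_pos: [0.5184, 0.0263, 0.3233]
ee_rot: [-0.065, 0.692, 0.056, 0.717]
ft_force: [-0.6, -0.4, -0.6]
gripper_width: 0.0623
t 14.9667 tcp [0.5184 0.0263 0.3233] jaw 99.77 toolx [ 0.037 -0.009 -0.999] q6 -1.76 w 0.0623 F [-0.6 -0.4 -0.6]
```

```bash
python3 -m pendant '{"delta_pos":[[0,0,-0.6],[0,0,-1.2],[0,0,-1.8],[0,0,-2.4],[0,0,-3]],"yaw":[0,0,0,0,0],"gripper":[-1,-1,-1,-1,-1]}';  python3 -m pendant '{"delta_pos":[[0,0,0],[0,0,0]],"yaw":[0,0],"gripper":[-1,-1]}';python3 go.py 0.528 0.0183 0.065 99.2|head -1;python3 -m pendant '{"delta_pos":[[0,0,0.6],[0,0,1.2],[0,0,1.8],[0,0,2.4],[0,0,3.2]],"yaw":[0,0,0,0,0],"gripper":[-1,-1,-1,-1,-1]}';  python3 -m pendant '{"delta_pos":[[0,0,0],[0,0,0]],"yaw":[0,0],"gripper":[-1,-1]}';python3 go.py 0.528 0.0183 0.065 99.2|head -1;python3 -m pendant '{"delta_pos":[[0.5,0,0],[1.1,0,0],[1.7,0,0],[2.4,0,0],[3.1,0,0]],"yaw":[0,0,0,0,0],"gripper":[-1,-1,-1,-1,-1]}';  python3 -m pendant '{"delta_pos":[[0,0,0],[0,0,0]],"yaw":[-0.3,-0.2],"gripper":[-1,-1]}';python3 go.py 0.528 0.0183 0.065 99.2
```

```text
clock: 15.38
tool_pos: [0.4278, 0.0109, 0.3165]
ee_rot: [-0.065, 0.693, 0.057, 0.715]
ft_force: [0.4, -0.0, -1.3]
gripper_width: 0.063
clock: 15.55
tool_pos: [0.4228, 0.0104, 0.3171]
ee_rot: [-0.065, 0.693, 0.056, 0.716]
ft_force: [-0.3, 0.4, -1.5]
gripper_width: 0.0631
t 15.55 tcp [0.4228 0.0104 0.3171] jaw 99.8 toolx [ 0.033 -0.009 -0.999] q6 -1.8 w 0.0631 F [-0.3  0.4 -1.5]
clock: 15.97
tool_pos: [0.5153, 0.0264, 0.3224]
ee_rot: [-0.064, 0.691, 0.055, 0.718]
ft_force: [-0.5, -0.9, -0.8]
gripper_width: 0.0628
clock: 16.13
tool_pos: [0.5203, 0.0275, 0.3197]
ee_rot: [-0.065, 0.692, 0.056, 0.717]
ft_force: [-0.0, 1.2, -1.3]
gripper_width: 0.0634
t 16.1333 tcp [0.5203 0.0275 0.3197] jaw 99.76 toolx [ 0.036 -0.009 -0.999] q6 -1.75 w 0.0634 F [-0.   1.2 -1.3]
clock: 16.55
tool_pos: [0.5246, 0.0267, 0.2317]
ee_rot: [-0.065, 0.689, 0.056, 0.72]
ft_force: [0.9, -0.8, -1.3]
gripper_width: 0.0626
clock: 16.72
tool_pos: [0.5217, 0.0265, 0.226]
ee_rot: [-0.068, 0.692, 0.059, 0.717]
ft_force: [-0.5, 0.3, -0.5]
gripper_width: 0.0628
t 16.7167 tcp [0.5217 0.0265 0.226 ] jaw 100.28 toolx [ 0.037 -0.009 -0.999] q6 -1.76 w 0.0628 F [-0.5  0.3 -0.5]
delta cm (now axes) [16.12 -0.67 -0.09] yaw 1.08
delta cm (after yaw) [16.12 -0.67 -0.07]
```

```bash
python3 -m pendant '{"delta_pos":[[0.6,-0.2,0],[1.4,-0.2,0],[2.0,-0.2,0],[2.4,0,0],[2.6,0,0]],"yaw":[0.5,0.5,0,0,0],"gripper":[-1,-1,-1,-1,-1]}';  python3 -m pendant '{"delta_pos":[[0,0,0],[0,0,0]],"yaw":[0,0],"gripper":[-1,-1]}';python3 go.py 0.528 0.0183 0.05 99.2
```

```text
clock: 17.13
tool_pos: [0.5308, 0.0188, 0.1447]
ee_rot: [-0.061, 0.685, 0.051, 0.724]
ft_force: [-0.0, -0.2, -2.0]
gripper_width: 0.0624
clock: 17.3
tool_pos: [0.53, 0.0185, 0.143]
ee_rot: [-0.061, 0.686, 0.051, 0.723]
ft_force: [0.7, -1.3, -1.0]
gripper_width: 0.0628
t 17.3 tcp [0.53   0.0185 0.143 ] jaw 99.08 toolx [ 0.052 -0.01  -0.999] q6 -1.76 w 0.0628 F [ 0.7 -1.3 -1. ]
delta cm (now axes) [ 9.28  0.18 -0.67] yaw -0.12
delta cm (after yaw) [ 9.28  0.19 -0.67]
```

```bash
python3 -m pendant '{"delta_pos":[[0.8,0,-0.3],[0.8,0,-0.2],[1,0,0],[1,0,0],[1,0,0]],"yaw":[0,0,0,0,0],"gripper":[-1,-1,-1,-1,-1]}';  python3 -m pendant '{"delta_pos":[[1,0,-0.1],[0.8,0,-0.1],[0.6,0,0],[0.4,0,0],[0,0,0]],"yaw":[0,0,0,0,0],"gripper":[-1,-1,-1,-1,-1]}';python3 go.py 0.5284 0.0183 0.046 99.2
```

```text
clock: 17.72
tool_pos: [0.5306, 0.0169, 0.1009]
ee_rot: [-0.061, 0.682, 0.051, 0.727]
ft_force: [0.2, 0.6, -2.0]
gripper_width: 0.0624
clock: 18.13
tool_pos: [0.5292, 0.0163, 0.0667]
ee_rot: [-0.061, 0.684, 0.051, 0.725]
ft_force: [-0.2, 0.2, -1.9]
gripper_width: 0.0625
t 18.1333 tcp [0.5292 0.0163 0.0667] jaw 99.06 toolx [ 0.06  -0.01  -0.998] q6 -1.76 w 0.0625 F [-0.2  0.2 -1.9]
delta cm (now axes) [ 2.06  0.25 -0.17] yaw -0.14
delta cm (after yaw) [ 2.06  0.25 -0.17]
```

```bash
python3 -m pendant '{"delta_pos":[[0.5,0.1,-0.1],[0.5,0.1,-0.1],[0.4,0,0],[0.2,0,0],[0,0,0]],"yaw":[0,0,0,0,0],"gripper":[-1,-1,-1,-1,-1]}';python3 go.py 0.5284 0.0183 0.046 99.2
```

```text
clock: 18.55
tool_pos: [0.5282, 0.018, 0.0495]
ee_rot: [-0.061, 0.683, 0.051, 0.726]
ft_force: [-0.1, 0.4, -1.9]
gripper_width: 0.0624
t 18.55 tcp [0.5282 0.018  0.0495] jaw 99.06 toolx [ 0.061 -0.01  -0.998] q6 -1.75 w 0.0624 F [-0.1  0.4 -1.9]
delta cm (now axes) [0.35 0.03 0.  ] yaw -0.14
delta cm (after yaw) [0.35 0.03 0.  ]
```

```bash
python3 -m pendant '{"delta_pos":[[0.2,0,0],[0.2,0,0],[0.2,0,0],[0.1,0,0]],"yaw":[0,0,0,0],"gripper":[-1,-1,-1,-1]}' 20;python3 go.py 0.5284 0.0183 0.043 99.2
```

```text
clock: 18.88
tool_pos: [0.5298, 0.0181, 0.0436]
ee_rot: [-0.061, 0.682, 0.051, 0.727]
ft_force: [-3.0, 0.1, 7.0]
gripper_width: 0.0628
t 18.8833 tcp [0.5298 0.0181 0.0436] jaw 99.05 toolx [ 0.064 -0.01  -0.998] q6 -1.75 w 0.0628 F [-3.   0.1  7. ]
delta cm (now axes) [ 0.05  0.04 -0.14] yaw -0.15
delta cm (after yaw) [ 0.05  0.04 -0.14]
```

```bash
python3 -m pendant '{"delta_pos":[[0.05,0.03,-0.15],[0,0,0],[0,0,0],[0,0,0]],"yaw":[0,0,0,0],"gripper":[-1,0.6,1,1]}' 20;python3 go.py 0.5284 0.0183 0.043 99.2; python3 -m pendant '{"delta_pos":[[-0.8,0,-0.05],[-1.5,0,-0.1],[-2,0,-0.1],[-3,0,-0.1],[-4,0,-0.1]],"yaw":[0,0,0,0,0],"gripper":[1,1,1,1,1]}';python3 -m pendant '{"delta_pos":[[-3.5,-1,-1],[-3,-2,-2],[-2,-3,-2.5],[-1,-3.5,-2],[0,-3.5,0]],"yaw":[0,0,0,0,0],"gripper":[1,1,1,1,1]}';python3 go.py 0.46 -0.142 0.25 99.2
python3 - <<'E'
from h import *
m=camera_model("wrist");s=state();im=read_camera("wrist");cv2.imwrite("pics/w4.png",im[:,:,::-1]);np.savez("w4",im=im,view=m["view"],tcp=s["tool_pos"],q=s["ee_rot"])
E
```

```text
clock: 19.22
tool_pos: [0.5302, 0.0181, 0.0447]
ee_rot: [-0.061, 0.681, 0.051, 0.728]
ft_force: [0.5, -0.3, 0.3]
gripper_width: 0.0851
t 19.2167 tcp [0.5302 0.0181 0.0447] jaw 99.04 toolx [ 0.069 -0.01  -0.998] q6 -1.75 w 0.0851 F [ 0.5 -0.3  0.3]
delta cm (now axes) [ 0.16  0.06 -0.18] yaw -0.16
delta cm (after yaw) [ 0.16  0.06 -0.18]
clock: 19.63
tool_pos: [0.5141, 0.0184, 0.155]
ee_rot: [-0.061, 0.686, 0.051, 0.724]
ft_force: [0.5, -0.6, 0.0]
gripper_width: 0.0852
clock: 20.05
tool_pos: [0.4548, -0.1171, 0.2614]
ee_rot: [-0.065, 0.681, 0.053, 0.728]
ft_force: [0.9, 0.5, 0.3]
gripper_width: 0.0853
t 20.05 tcp [ 0.4548 -0.1171  0.2614] jaw 99.55 toolx [ 0.068 -0.012 -0.998] q6 -2.08 w 0.0853 F [0.9 0.5 0.3]
delta cm (now axes) [ 1.21 -2.52  0.02] yaw 0.35
delta cm (after yaw) [ 1.21 -2.52  0.03]
```

View pics/w4.png

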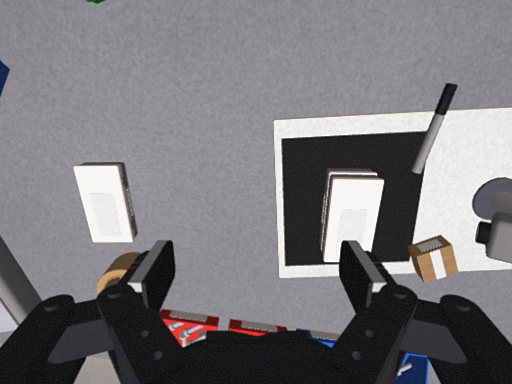

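```bash
python3 - <<'E'
from wm import *
m=camera_model("wrist");d=np.load("w4.npz");print(np.abs(m["view"]-d["view"]).max())
for T in(170,200,215):wbox("w4.npz",{"b1":(85,185,.026),"stack":(340,190,.064)},T)
im=read_camera("top");cv2.imwrite("pics/t4.png",cv2.resize(im[140:280,170:360,::-1],None,fx=4,fy=4,interpolation=cv2.INTER_CUBIC))
a=d["im"][160:275,310:395,::-1];cv2.imwrite("pics/w4c.png",cv2.resize(a,None,fx=5,fy=5,interpolation=cv2.INTER_CUBIC))
import meas;meas.TH=150
meas.boxes("top",im,{"st":(244,190,.064)})
s=read_camera("scene");meas.TH=190;meas.boxes("scene",s,{"st":(292,190,.064)});cv2.imwrite("pics/s4.png",cv2.resize(s[160:240,230:360,::-1],None,fx=5,fy=5,interpolation=cv2.INTER_CUBIC))
E
```

```text
0.004115904838884188
b1 170 c 583.1 -328.5 size 123.3 64.5 long deg 10.6 bbox px (73, 166, 60, 77)
stack 170 c 526.8 17.3 size 122.5 63.2 long deg 9.2 bbox px (324, 179, 60, 83)
b1 200 c 583.2 -328.4 size 123.2 63.6 long deg 10.4 bbox px (74, 166, 59, 77)
stack 200 c 527.0 17.2 size 122.3 62.6 long deg 9.0 bbox px (324, 179, 60, 83)
b1 215 c 582.3 -328.7 size 121.5 63.1 long deg 10.5 bbox px (74, 166, 58, 76)
stack 215 c 527.1 17.1 size 122.3 62.5 long deg 9.0 bbox px (324, 179, 60, 83)
top st c 527.5 20.0 size 122.0 62.5 long axis deg 9.2
scene st c 531.2 14.0 size 123.6 64.1 long axis deg 8.9
```

View pics/w4c.png

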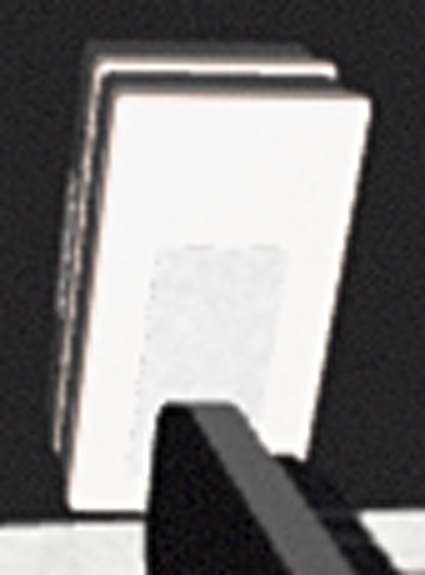

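View pics/s4.png

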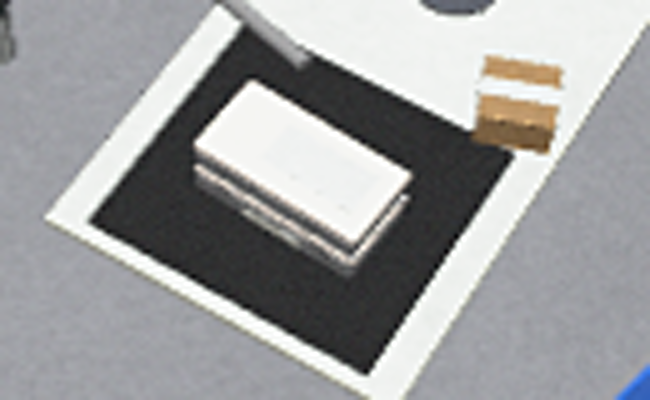

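First box lands flush: wrist estimate (527.0, 17.2) against the bottom box's (527.0, 18.1), and the other two cameras also show shifts of about 1 mm. Now for b1 at (582.9, -328.5), 10.5°.

```bash
python3 go.py 0.583 -0.3285 0.06 100.5;python3 -m pendant '{"delta_pos":[[0.5,-2,1],[1,-3.5,1.5],[1.5,-3.8,1.5],[2,-3.6,1.5],[2.2,-3.3,1.5]],"yaw":[-0.4,-0.4,-0.2,0,0],"gripper":[1,1,1,1,1]}';python3 go.py 0.583 -0.3285 0.06 100.5
```

```text
t 20.2 tcp [ 0.4563 -0.1176  0.2588] jaw 99.3 toolx [ 0.065 -0.011 -0.998] q6 -2.07 w 0.0858 F [-0.9  0.6 -0.5]
delta cm (now axes) [ 20.88 -22.44   7.81] yaw -1.2
delta cm (after yaw) [ 20.88 -22.59   7.34]
clock: 20.62
tool_pos: [0.5594, -0.2606, 0.2007]
ee_rot: [-0.073, 0.678, 0.06, 0.729]
ft_force: [0.6, -0.1, 0.9]
gripper_width: 0.0852
t 20.6167 tcp [ 0.5594 -0.2606  0.2007] jaw 100.75 toolx [ 0.073 -0.012 -0.997] q6 -2.27 w 0.0852 F [ 0.6 -0.1  0.9]
delta cm (now axes) [14.28 -6.75  0.07] yaw 0.25
delta cm (after yaw) [14.28 -6.75  0.1 ]
```

```bash
python3 -m pendant '{"delta_pos":[[2.2,-2.4,0.2],[2.2,-1.5,0],[2.2,-0.8,0],[2,-0.2,0],[1.5,0,0]],"yaw":[0,0,0,0,0],"gripper":[1,1,1,1,1]}';python3 -m pendant '{"delta_pos":[[0,0,0]],"yaw":[0],"gripper":[1]}';python3 go.py 0.583 -0.3285 0.005 100.5
```

```text
clock: 21.03
tool_pos: [0.5817, -0.3109, 0.0927]
ee_rot: [-0.072, 0.68, 0.061, 0.727]
ft_force: [0.5, 1.3, 1.0]
gripper_width: 0.0852
clock: 21.12
tool_pos: [0.5808, -0.3092, 0.0887]
ee_rot: [-0.071, 0.681, 0.063, 0.726]
ft_force: [0.2, -0.3, -1.5]
gripper_width: 0.0853
t 21.1167 tcp [ 0.5808 -0.3092  0.0887] jaw 100.85 toolx [ 0.063 -0.006 -0.998] q6 -2.33 w 0.0853 F [ 0.2 -0.3 -1.5]
delta cm (now axes) [ 8.38 -1.79 -0.66] yaw 0.35
delta cm (after yaw) [ 8.38 -1.8  -0.65]
```

```bash
python3 -m pendant '{"delta_pos":[[0.5,-0.6,-0.1],[1,-0.6,-0.1],[1,-0.5,-0.1],[1,0,-0.1],[1,0,-0.1]],"yaw":[0.3,0,0,0,0],"gripper":[1,1,1,1,1]}';python3 -m pendant '{"delta_pos":[[0.5,0,-0.1],[0,0,0]],"yaw":[0,0],"gripper":[1,1]}';python3 go.py 0.583 -0.3285 0.005 100.5
```

```text
clock: 21.53
tool_pos: [0.5846, -0.3272, 0.0451]
ee_rot: [-0.071, 0.68, 0.061, 0.727]
ft_force: [0.8, 0.1, -0.9]
gripper_width: 0.0852
clock: 21.7
tool_pos: [0.5829, -0.327, 0.0369]
ee_rot: [-0.07, 0.681, 0.061, 0.726]
ft_force: [-0.8, -0.3, -0.5]
gripper_width: 0.0853
t 21.7 tcp [ 0.5829 -0.327   0.0369] jaw 100.66 toolx [ 0.065 -0.006 -0.998] q6 -2.35 w 0.0853 F [-0.8 -0.3 -0.5]
delta cm (now axes) [ 3.19 -0.09 -0.22] yaw 0.16
delta cm (after yaw) [ 3.19 -0.09 -0.22]
```

```bash
python3 -m pendant '{"delta_pos":[[0.8,-0.1,-0.1],[0.9,0,-0.1],[0.8,0,0],[0.4,0,0],[0.1,0,0]],"yaw":[0.1,0,0,0,0],"gripper":[1,1,1,1,1]}';python3 -m pendant '{"delta_pos":[[0,0,0]],"yaw":[0],"gripper":[1]}';python3 go.py 0.583 -0.3285 0.005 100.5
```

```text
clock: 22.12
tool_pos: [0.5834, -0.3286, 0.0046]
ee_rot: [-0.07, 0.681, 0.061, 0.727]
ft_force: [0.0, 0.1, 0.7]
gripper_width: 0.0856
clock: 22.2
tool_pos: [0.5833, -0.3285, 0.004]
ee_rot: [-0.07, 0.681, 0.061, 0.727]
ft_force: [0.0, 0.0, 0.7]
gripper_width: 0.0855
t 22.2 tcp [ 0.5833 -0.3285  0.004 ] jaw 100.56 toolx [ 0.066 -0.007 -0.998] q6 -2.36 w 0.0855 F [0.  0.  0.7]
delta cm (now axes) [-0.1   0.01 -0.02] yaw 0.06
delta cm (after yaw) [-0.1   0.01 -0.02]
```

Aligned. Close and lift.

```bash
python3 -m pendant '{"delta_pos":[[0,0,0],[0,0,0],[0,0,0],[0,0,0],[0,0,0]],"yaw":[0,0,0,0,0],"gripper":[-0.2,-0.2,-1,-1,-1]}' 45; python3 go.py 0.583 -0.3285 0.005 100.5;python3 -m pendant '{"delta_pos":[[-1,0,0],[-2,0,0],[-2.5,0,0],[-2.5,0.5,0],[-2.5,1.5,0]],"yaw":[0,0,0,0,0],"gripper":[-1,-1,-1,-1,-1]}';python3 go.py 0.528 0.0183 0.14 99.2
```

```text
clock: 22.62
tool_pos: [0.5838, -0.3287, 0.0052]
ee_rot: [-0.07, 0.68, 0.061, 0.727]
ft_force: [0.7, -0.5, -0.7]
gripper_width: 0.0627
t 22.6167 tcp [ 0.5838 -0.3287  0.0052] jaw 100.57 toolx [ 0.067 -0.007 -0.998] q6 -2.36 w 0.0627 F [ 0.7 -0.5 -0.7]
delta cm (now axes) [ 0.01  0.03 -0.07] yaw 0.07
delta cm (after yaw) [ 0.01  0.03 -0.07]
clock: 23.03
tool_pos: [0.5701, -0.308, 0.1089]
ee_rot: [-0.067, 0.684, 0.062, 0.724]
ft_force: [0.3, 0.8, -1.1]
gripper_width: 0.0627
t 23.0333 tcp [ 0.5701 -0.308   0.1089] jaw 100.48 toolx [ 0.058 -0.002 -0.998] q6 -2.33 w 0.0627 F [ 0.3  0.8 -1.1]
delta cm (now axes) [-3.41 32.81  1.99] yaw 1.28
delta cm (after yaw) [-3.41 32.85  1.26]
```

```bash
python3 -m pendant '{"delta_pos":[[-2,2.5,0],[-1.5,3.5,0.1],[-0.5,3.8,0.1],[0,3.8,0.1],[0,3.8,0.1]],"yaw":[0.5,0.5,0,0,0],"gripper":[-1,-1,-1,-1,-1]}';python3 -m pendant '{"delta_pos":[[0,3.8,0],[0,3.4,0],[0,2.6,0],[0,1.6,0],[0,0.8,0]],"yaw":[0,0,0,0,0],"gripper":[-1,-1,-1,-1,-1]}';python3 -m pendant '{"delta_pos":[[0,0,0]],"yaw":[0],"gripper":[-1]}';python3 go.py 0.5279 0.0178 0.12 99.1
```

```text
clock: 23.45
tool_pos: [0.5419, -0.1349, 0.1588]
ee_rot: [-0.061, 0.68, 0.051, 0.729]
ft_force: [1.5, -0.2, -2.6]
gripper_width: 0.0633
clock: 23.87
tool_pos: [0.5195, -0.0039, 0.1613]
ee_rot: [-0.062, 0.678, 0.052, 0.731]
ft_force: [0.4, -1.0, -1.7]
gripper_width: 0.063
clock: 23.95
tool_pos: [0.5193, -0.0027, 0.162]
ee_rot: [-0.063, 0.678, 0.053, 0.731]
ft_force: [-0.3, -0.1, -1.8]
gripper_width: 0.0627
t 23.95 tcp [ 0.5193 -0.0027  0.162 ] jaw 99.33 toolx [ 0.076 -0.008 -0.997] q6 -1.81 w 0.0627 F [-0.3 -0.1 -1.8]
delta cm (now axes) [4.23 1.97 0.87] yaw 0.23
delta cm (after yaw) [4.23 1.97 0.86]
```

```bash
python3 -m pendant '{"delta_pos":[[0.3,0.5,0.2],[0.8,0.6,0.2],[1,0.5,0.2],[1,0.3,0.1],[0.8,0,0]],"yaw":[0.2,0,0,0,0],"gripper":[-1,-1,-1,-1,-1]}';python3 -m pendant '{"delta_pos":[[0,0,0],[0,0,0]],"yaw":[0,0],"gripper":[-1,-1]}';python3 go.py 0.5279 0.0178 0.075 99.1
```

```text
clock: 24.37
tool_pos: [0.5282, 0.0156, 0.1216]
ee_rot: [-0.061, 0.677, 0.05, 0.732]
ft_force: [-0.7, 0.1, -1.9]
gripper_width: 0.0631
clock: 24.53
tool_pos: [0.5273, 0.0151, 0.1181]
ee_rot: [-0.06, 0.678, 0.05, 0.731]
ft_force: [0.1, 0.4, -2.2]
gripper_width: 0.0631
t 24.5333 tcp [0.5273 0.0151 0.1181] jaw 98.9 toolx [ 0.075 -0.009 -0.997] q6 -1.76 w 0.0631 F [ 0.1  0.4 -2.2]
delta cm (now axes) [ 4.3   0.34 -0.21] yaw -0.2
delta cm (after yaw) [ 4.3   0.34 -0.21]
```

```bash
python3 -m pendant '{"delta_pos":[[0.6,0.1,-0.1],[0.8,0.1,-0.1],[0.9,0.1,-0.05],[0.8,0,0],[0.5,0,0]],"yaw":[-0.1,0,0,0,0],"gripper":[-1,-1,-1,-1,-1]}';python3 -m pendant '{"delta_pos":[[0,0,0],[0,0,0]],"yaw":[0,0],"gripper":[-1,-1]}';python3 go.py 0.5279 0.0178 0.070 99.1
```

```text
clock: 24.95
tool_pos: [0.5275, 0.0168, 0.0795]
ee_rot: [-0.061, 0.678, 0.05, 0.731]
ft_force: [-0.5, 0.7, -1.3]
gripper_width: 0.0629
clock: 25.12
tool_pos: [0.5269, 0.0168, 0.0777]
ee_rot: [-0.061, 0.679, 0.05, 0.73]
ft_force: [0.7, -0.5, -1.3]
gripper_width: 0.0631
t 25.1167 tcp [0.5269 0.0168 0.0777] jaw 98.95 toolx [ 0.074 -0.009 -0.997] q6 -1.76 w 0.0631 F [ 0.7 -0.5 -1.3]
delta cm (now axes) [0.77 0.1  0.06] yaw -0.15
delta cm (after yaw) [0.77 0.1  0.06]
```

```bash
python3 -m pendant '{"delta_pos":[[0.2,0.1,0.1],[0.2,0,0.05],[0.2,0,0],[0.15,0,0],[0,0,0]],"yaw":[-0.1,0,0,0,0],"gripper":[-1,-1,-1,-1,-1]}' 20;python3 go.py 0.5279 0.0178 0.069 99.1
```

```text
clock: 25.53
tool_pos: [0.5296, 0.0181, 0.0705]
ee_rot: [-0.061, 0.678, 0.051, 0.731]
ft_force: [0.7, -1.0, -1.9]
gripper_width: 0.0624
t 25.5333 tcp [0.5296 0.0181 0.0705] jaw 99.06 toolx [ 0.076 -0.009 -0.997] q6 -1.76 w 0.0624 F [ 0.7 -1.  -1.9]
delta cm (now axes) [ 0.14  0.   -0.19] yaw -0.04
delta cm (after yaw) [ 0.14  0.   -0.19]
```

```bash
python3 -m pendant '{"delta_pos":[[0,0,-0.15],[0.1,0,-0.03],[0.1,0,-0.02],[0,0,0]],"yaw":[0,0,0,0],"gripper":[-1,-1,-1,-1]}';python3 go.py 0.5279 0.0178 0.069 99.1
```

```text
clock: 25.87
tool_pos: [0.528, 0.0177, 0.0688]
ee_rot: [-0.061, 0.677, 0.051, 0.731]
ft_force: [-0.1, -0.0, 0.5]
gripper_width: 0.0631
t 25.8667 tcp [0.528  0.0177 0.0688] jaw 99.06 toolx [ 0.077 -0.009 -0.997] q6 -1.76 w 0.0631 F [-0.1 -0.   0.5]
delta cm (now axes) [-0.02  0.01 -0.  ] yaw -0.04
delta cm (after yaw) [-0.02  0.01 -0.  ]
```

Contact (force rose from -1.9 to +0.5 N). Release and retreat up.

```bash
python3 -m pendant '{"delta_pos":[[0,0,0],[0,0,0],[0,0,0],[-0.8,0,-0.06],[-1.5,0,-0.1]],"yaw":[0,0,0,0,0],"gripper":[0.3,1,1,1,1]}';python3 -m pendant '{"delta_pos":[[-2.5,0,-0.2],[-3,0,-0.2],[-3,0,-1],[-3,0,-2],[-2,0,-2.5]],"yaw":[0,0,0,0,0],"gripper":[1,1,1,1,1]}';python3 -m pendant '{"delta_pos":[[-1,0,-3],[0,0,-1.5],[0,0,0]],"yaw":[0,0,0],"gripper":[1,1,1]}';python3 go.py 0.475 0.234 0.25 12.9
python3 - <<'E'
from wm import *
m=camera_model("wrist");s=state();im=read_camera("wrist");cv2.imwrite("pics/w5.png",im[:,:,::-1]);np.savez("w5",im=im,view=m["view"],tcp=s["tool_pos"],q=s["ee_rot"])
import meas
t=read_camera("top");sc=read_camera("scene")
cv2.imwrite("pics/t5.png",cv2.resize(t[140:280,170:360,::-1],None,fx=4,fy=4,interpolation=cv2.INTER_CUBIC))
cv2.imwrite("pics/s5.png",cv2.resize(sc[110:240,230:380,::-1],None,fx=4,fy=4,interpolation=cv2.INTER_CUBIC))
E
```

```text
clock: 26.28
tool_pos: [0.5237, 0.0176, 0.0906]
ee_rot: [-0.061, 0.679, 0.051, 0.73]
ft_force: [0.1, -0.6, 0.3]
gripper_width: 0.0853
clock: 26.7
tool_pos: [0.4543, 0.0096, 0.2275]
ee_rot: [-0.061, 0.679, 0.051, 0.729]
ft_force: [0.8, -0.8, -0.2]
gripper_width: 0.0853
clock: 26.95
tool_pos: [0.4056, 0.0021, 0.2413]
ee_rot: [-0.062, 0.676, 0.05, 0.733]
ft_force: [-0.1, 0.9, 0.0]
gripper_width: 0.0857
t 26.95 tcp [0.4056 0.0021 0.2413] jaw 99.09 toolx [ 0.082 -0.01  -0.997] q6 -1.81 w 0.0857 F [-0.1  0.9  0. ]
delta cm (now axes) [-0.54 21.78 10.6 ] yaw 86.19
delta cm (after yaw) [ -0.54  12.02 -21.02]
```

View pics/w5.png

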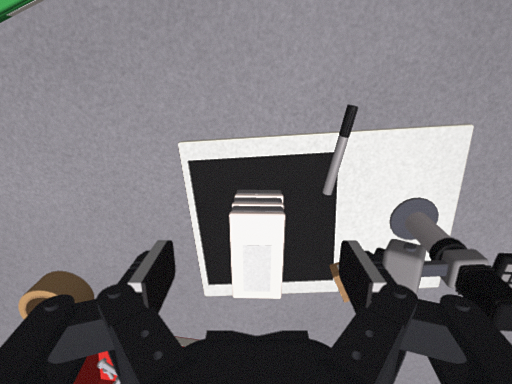

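View pics/s5.png

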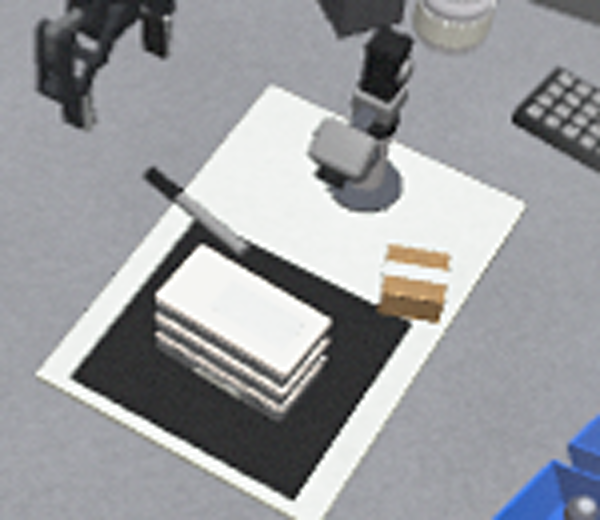

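View pics/t5.png

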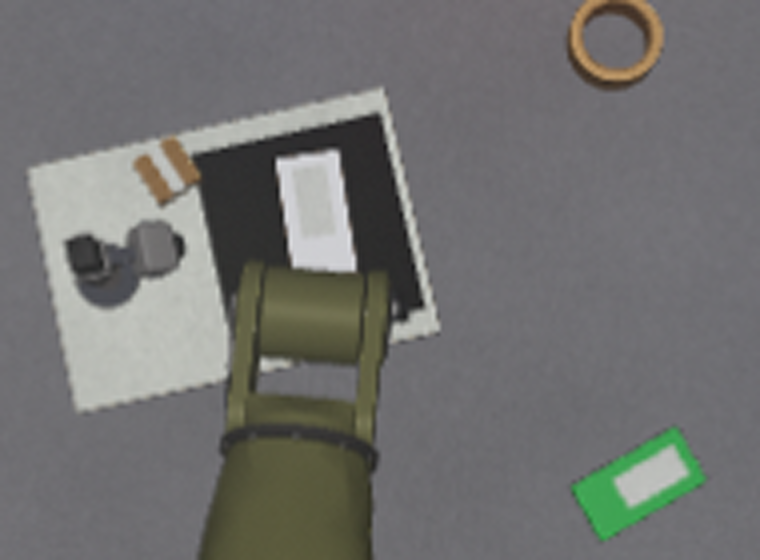

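```bash
python3 - <<'E'
from wm import *
for T in(170,200,220):wbox("w5.npz",{"top":(240,225,.090)},T)
E
python3 -m pendant '{"delta_pos":[[0,1,0],[0,2,0],[-0.5,3,0],[-0.5,3,0],[-0.5,3,0]],"yaw":[7,7,7,7,7],"gripper":[1,1,1,1,1]}'; python3 go.py 0.475 0.232 0.26 12.9
```

```text
top 170 c 482.1 21.6 size 211.7 172.5 long deg 13.0 bbox px (178, 132, 161, 167)
top 200 c 482.4 21.1 size 211.3 170.9 long deg 13.0 bbox px (178, 133, 161, 166)
top 220 c 482.4 21.3 size 211.1 170.7 long deg 13.0 bbox px (178, 133, 161, 166)
clock: 27.52
tool_pos: [0.4236, 0.1148, 0.2523]
ee_rot: [0.154, 0.663, -0.151, 0.717]
ft_force: [0.3, -0.5, 0.0]
gripper_width: 0.0852
t 27.5167 tcp [0.4236 0.1148 0.2523] jaw 65.14 toolx [ 0.075 -0.011 -0.997] q6 -0.93 w 0.0852 F [ 0.3 -0.5  0. ]
delta cm (now axes) [-0.52 12.81 -0.22] yaw 52.24
delta cm (after yaw) [ -0.52   7.67 -10.26]
```

```bash
python3 -m pendant '{"delta_pos":[[-0.3,2.8,0],[-0.3,2.5,0],[0,2,-1],[0,1.5,-2],[0,1,-3]],"yaw":[7,7,7,7,7],"gripper":[1,1,1,1,1]}'; python3 -m pendant '{"delta_pos":[[0,0.5,-1.5],[0,0.2,-0.5],[0,0,0]],"yaw":[7,6,0],"gripper":[1,1,1]}';python3 go.py 0.475 0.232 0.26 12.9
```

```text
clock: 27.93
tool_pos: [0.4463, 0.2458, 0.2556]
ee_rot: [0.364, 0.586, -0.347, 0.635]
ft_force: [0.2, -0.1, -0.0]
gripper_width: 0.0853
clock: 28.18
tool_pos: [0.4428, 0.274, 0.2515]
ee_rot: [0.435, 0.543, -0.415, 0.587]
ft_force: [0.5, -0.1, 0.6]
gripper_width: 0.0854
t 28.1833 tcp [0.4428 0.274  0.2515] jaw 16.14 toolx [ 0.066 -0.015 -0.998] q6 0.24 w 0.0854 F [ 0.5 -0.1  0.6]
delta cm (now axes) [-0.58  1.97  4.95] yaw 3.24
delta cm (after yaw) [-0.58  2.25  4.83]
```

```bash
python3 -m pendant '{"delta_pos":[[0,0.7,1.2],[0,0.7,1.6],[-0.3,0.5,1.2],[-0.3,0.2,0.6],[0,0,0]],"yaw":[1.6,1.6,0,0,0],"gripper":[1,1,1,1,1]}'; python3 go.py 0.475 0.232 0.26 12.9
python3 - <<'E'
from wm import *
m=camera_model("wrist");s=state();im=read_camera("wrist");cv2.imwrite("pics/w6.png",im[:,:,::-1]);np.savez("w6",im=im,view=m["view"],tcp=s["tool_pos"],q=s["ee_rot"])
E
```

```text
clock: 28.6
tool_pos: [0.4782, 0.2316, 0.2576]
ee_rot: [0.446, 0.534, -0.429, 0.576]
ft_force: [-0.4, -0.4, 0.4]
gripper_width: 0.0848
t 28.6 tcp [0.4782 0.2316 0.2576] jaw 13.58 toolx [ 0.062 -0.017 -0.998] q6 0.17 w 0.0848 F [-0.4 -0.4  0.4]
delta cm (now axes) [-0.26 -0.29 -0.11] yaw 0.68
delta cm (after yaw) [-0.26 -0.29 -0.1 ]
```

View pics/w6.png

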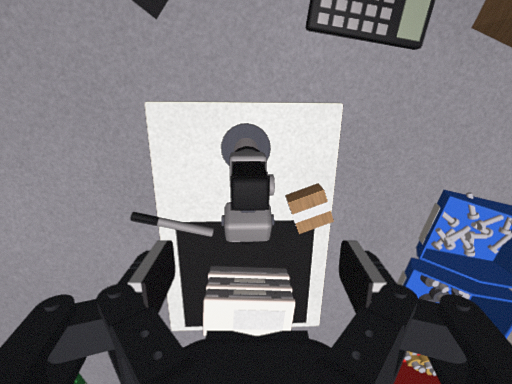

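```bash
python3 - <<'E'
import cv2
a=cv2.imread("pics/w6.png")[115:250,190:310]
cv2.imwrite("pics/w6c.png",cv2.resize(a,None,fx=5,fy=4.4 if 0 else 5,interpolation=cv2.INTER_CUBIC)[:600])
E
```

View pics/w6c.png

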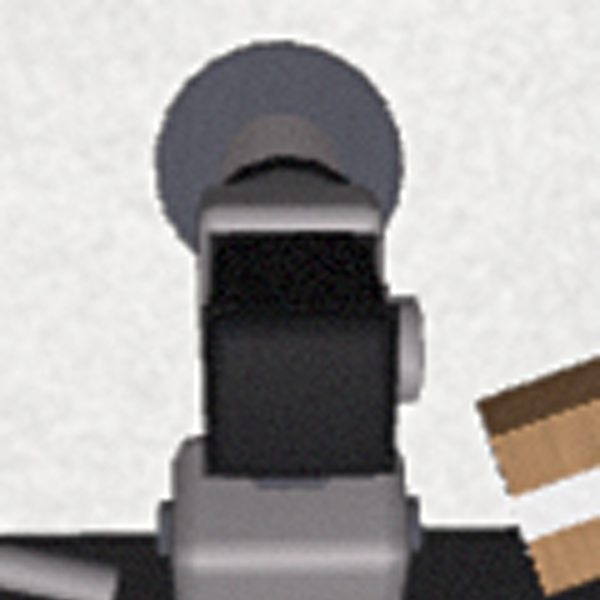

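```bash
python3 - <<'E'
from wm import *
d=np.load("w6.npz");m=dict(camera_model("wrist"));m["view"]=d["view"]
c=np.array([(208,312),(392,308),(396,474),(207,474)])/5-.4+[190,115]
P=cast(m,c,.192);print(P.round(4),P.mean(0),np.linalg.norm(np.diff(P,axis=0),axis=1))
e=P[2]-P[3];print(np.degrees(np.arctan2(e[1],e[0])))
E
python3 go.py 0.475 0.232 0.26 12.9
```

```text
[[0.459  0.2452 0.192 ]
 [0.4859 0.2519 0.192 ]
 [0.4934 0.2255 0.192 ]
 [0.4643 0.2192 0.192 ]] [0.47565596 0.23544792 0.192     ] [0.02777256 0.02749944 0.02974146]
12.215027591851785
t 28.65 tcp [0.4779 0.232  0.2572] jaw 13.57 toolx [ 0.061 -0.017 -0.998] q6 0.18 w 0.0856 F [-0.9 -0.1  0.1]
delta cm (now axes) [-0.29 -0.27 -0.06] yaw 0.67
delta cm (after yaw) [-0.29 -0.27 -0.06]
```

```bash
python3 - <<'E'
from wm import *
d=np.load("w5.npz");im=d["im"].copy();m=dict(camera_model("wrist"));m["view"]=d["view"]
g=im.astype(int).mean(2)
cv2.imwrite("pics/w5c.png",cv2.resize(im[180:310,215:300,::-1],None,fx=4.5,fy=4.5,interpolation=cv2.INTER_CUBIC))
import meas
t=read_camera("top");s=read_camera("scene");meas.TH=150
cv2.imwrite("pics/t6.png",cv2.resize(t[140:280,170:360,::-1],None,fx=4,fy=4,interpolation=cv2.INTER_CUBIC))
meas.boxes("top",t,{"st":(244,190,.09)})
meas.TH=190;meas.boxes("scene",s,{"st":(292,185,.09)})
E
```

```text
top st c 527.1 19.6 size 122.4 61.9 long axis deg 9.0
scene st c 530.9 14.1 size 123.3 64.0 long axis deg 9.2
```

View pics/w5c.png

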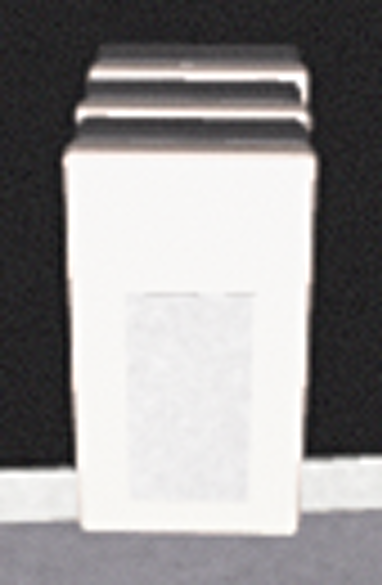

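View pics/t6.png

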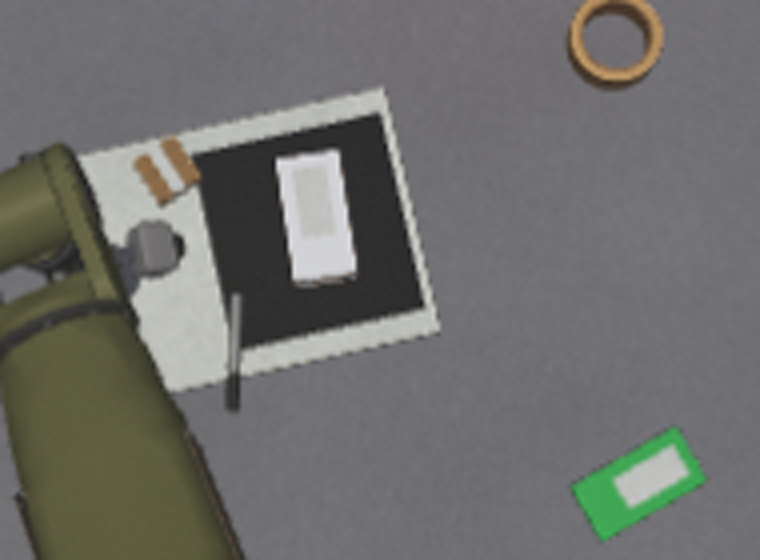

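The pile is flush: centres agree within about 1.5 mm in each camera. Now descend on the grip.

```bash
python3 -m pendant '{"delta_pos":[[0.8,-0.1,-0.1],[1,-0.1,-0.2],[1,0,-0.1],[1,0,0],[1,0,0]],"yaw":[0.5,0,0,0,0],"gripper":[1,1,1,1,1]}'; python3 go.py 0.4767 0.234 0.146 12.9
```

```text
clock: 29.17
tool_pos: [0.4762, 0.2374, 0.2054]
ee_rot: [0.448, 0.533, -0.43, 0.575]
ft_force: [-0.3, -0.7, 0.5]
gripper_width: 0.0853
t 29.1667 tcp [0.4762 0.2374 0.2054] jaw 13.24 toolx [ 0.063 -0.016 -0.998] q6 0.2 w 0.0853 F [-0.3 -0.7  0.5]
delta cm (now axes) [ 5.94 -0.37  0.17] yaw 0.34
delta cm (after yaw) [ 5.94 -0.37  0.17]
```

```bash
python3 -m pendant '{"delta_pos":[[1,-0.1,0.1],[1.2,-0.1,0],[1.2,-0.1,0],[1,-0.1,0],[0.6,0,0]],"yaw":[0.2,0,0,0,0],"gripper":[1,1,1,1,1]}';python3 -m pendant '{"delta_pos":[[0,0,0]],"yaw":[0],"gripper":[1]}'; python3 go.py 0.4767 0.234 0.146 12.9
```

```text
clock: 29.58
tool_pos: [0.4742, 0.2341, 0.1474]
ee_rot: [0.448, 0.533, -0.432, 0.573]
ft_force: [0.2, 0.1, -0.7]
gripper_width: 0.0852
clock: 29.67
tool_pos: [0.4737, 0.2338, 0.1457]
ee_rot: [0.447, 0.533, -0.433, 0.573]
ft_force: [-0.1, -0.3, 0.4]
gripper_width: 0.0858
t 29.6667 tcp [0.4737 0.2338 0.1457] jaw 13.05 toolx [ 0.057 -0.019 -0.998] q6 0.2 w 0.0858 F [-0.1 -0.3  0.4]
delta cm (now axes) [-0.01  0.3   0.05] yaw 0.15
delta cm (after yaw) [-0.01  0.3   0.05]
```

```bash
python3 -m pendant '{"delta_pos":[[0,0.3,0.05],[0,0,0],[0,0,0],[0,0,0],[0,0,0]],"yaw":[0.1,0,0,0,0],"gripper":[1,-0.2,-0.2,-0.2,-0.2]}' 60; python3 go.py 0.4767 0.234 0.146 12.9; python3 -m pendant '{"delta_pos":[[0,0,0],[0,0,0],[0,0,0],[0,0,0]],"yaw":[0,0,0,0],"gripper":[-1,-1,-1,-1]}';python3 go.py 0.4767 0.234 0.146 12.9
```

```text
clock: 30.08
tool_pos: [0.478, 0.2344, 0.1473]
ee_rot: [0.449, 0.532, -0.432, 0.573]
ft_force: [2.2, 0.6, 2.6]
gripper_width: 0.0388
t 30.0833 tcp [0.478  0.2344 0.1473] jaw 12.93 toolx [ 0.059 -0.018 -0.998] q6 0.2 w 0.0388 F [2.2 0.6 2.6]
delta cm (now axes) [ 0.13 -0.14  0.  ] yaw 0.03
delta cm (after yaw) [ 0.13 -0.14  0.  ]
clock: 30.42
tool_pos: [0.4767, 0.2341, 0.1482]
ee_rot: [0.448, 0.533, -0.433, 0.572]
ft_force: [1.9, 0.5, -0.9]
gripper_width: 0.0303
t 30.4167 tcp [0.4767 0.2341 0.1482] jaw 12.92 toolx [ 0.056 -0.019 -0.998] q6 0.2 w 0.0303 F [ 1.9  0.5 -0.9]
delta cm (now axes) [ 0.22 -0.01 -0.  ] yaw 0.02
delta cm (after yaw) [ 0.22 -0.01 -0.  ]
```

Width 30.3 mm, so the button is in. Now a vertical pull, compensating for tilt.

```bash
python3 go.py 0.4767 0.2341 0.2685 12.92; python3 -m pendant '{"delta_pos":[[-0.8,0.05,0.03],[-1.2,0.06,0.04],[-1.5,0.08,0.04],[-1.5,0.08,0.04],[-1.5,0.08,0.04]],"yaw":[0,0,0,0,0],"gripper":[-1,-1,-1,-1,-1]}';python3 go.py 0.4767 0.2341 0.2685 12.92
```

```text
t 30.4167 tcp [0.4767 0.2341 0.1482] jaw 12.92 toolx [ 0.056 -0.019 -0.998] q6 0.2 w 0.0303 F [ 1.9  0.5 -0.9]
delta cm (now axes) [-12.01   0.61   0.36] yaw 0.0
delta cm (after yaw) [-12.01   0.61   0.36]
clock: 30.83
tool_pos: [0.4766, 0.2341, 0.213]
ee_rot: [0.447, 0.534, -0.434, 0.571]
ft_force: [3.1, 0.3, -8.0]
gripper_width: 0.03
t 30.8333 tcp [0.4766 0.2341 0.213 ] jaw 12.91 toolx [ 0.052 -0.02  -0.998] q6 0.19 w 0.03 F [ 3.1  0.3 -8. ]
delta cm (now axes) [-5.54  0.27  0.17] yaw -0.01
delta cm (after yaw) [-5.54  0.27  0.17]
```

```bash
python3 -m pendant '{"delta_pos":[[-1.3,0.06,0.04],[-1.3,0.06,0.04],[-1.1,0.05,0.03],[-0.8,0.04,0.02],[-0.5,0.02,0.01]],"yaw":[0,0,0,0,0],"gripper":[-1,-1,-1,-1,-1]}';python3 go.py 0.4767 0.2341 0.2685 12.92
```

```text
clock: 31.25
tool_pos: [0.4766, 0.2341, 0.2665]
ee_rot: [0.447, 0.534, -0.434, 0.571]
ft_force: [2.8, -0.2, -7.7]
gripper_width: 0.03
t 31.25 tcp [0.4766 0.2341 0.2665] jaw 12.91 toolx [ 0.052 -0.019 -0.998] q6 0.19 w 0.03 F [ 2.8 -0.2 -7.7]
delta cm (now axes) [-0.2   0.02  0.  ] yaw -0.01
delta cm (after yaw) [-0.2   0.02  0.  ]
```

```bash
python3 -m pendant '{"delta_pos":[[-0.15,0.01,0],[-0.1,0,0],[0,0,0]],"yaw":[0,0,0],"gripper":[-1,-1,-1]}';python3 go.py 0.4767 0.2341 0.2685 12.92
```

```text
clock: 31.5
tool_pos: [0.4762, 0.2339, 0.2681]
ee_rot: [0.446, 0.534, -0.435, 0.571]
ft_force: [3.6, 1.3, -1.3]
gripper_width: 0.0299
t 31.5 tcp [0.4762 0.2339 0.2681] jaw 12.91 toolx [ 0.05  -0.02  -0.999] q6 0.19 w 0.0299 F [ 3.6  1.3 -1.3]
delta cm (now axes) [-0.03  0.05 -0.01] yaw -0.01
delta cm (after yaw) [-0.03  0.05 -0.01]
```

```bash
python3 -m pendant '{"delta_pos":[[-0.1,0,0],[-0.1,0,0],[-0.1,0,0]],"yaw":[0,0,0],"gripper":[-1,-1,-1]}';python3 go.py 0.4767 0.2341 0.2685 12.92
```

```text
clock: 31.75
tool_pos: [0.4759, 0.2338, 0.2685]
ee_rot: [0.445, 0.535, -0.436, 0.571]
ft_force: [8.2, 2.4, -14.9]
gripper_width: 0.0301
t 31.75 tcp [0.4759 0.2338 0.2685] jaw 12.91 toolx [ 0.048 -0.022 -0.999] q6 0.19 w 0.0301 F [  8.2   2.4 -14.9]
delta cm (now axes) [ 0.    0.08 -0.01] yaw -0.01
delta cm (after yaw) [ 0.    0.08 -0.01]
```

It's firm against the second stop at +120 mm, pulling 15 N. Final look.

```bash
python3 - <<'E'
from wm import *
import meas
t=read_camera("top");s=read_camera("scene");meas.TH=150
meas.boxes("top",t,{"st":(244,190,.09)})
meas.TH=190;meas.boxes("scene",s,{"st":(292,185,.09)})
cv2.imwrite("pics/s7.png",cv2.resize(s[80:240,200:400,::-1],None,fx=3.5,fy=3.5,interpolation=cv2.INTER_CUBIC))
E
python3 go.py 0.4767 0.2341 0.2685 12.92
```

```text
top st c 527.1 19.6 size 122.4 61.9 long axis deg 9.0
scene st c 530.9 14.1 size 123.3 64.0 long axis deg 9.2
t 31.85 tcp [0.476  0.2338 0.2685] jaw 12.9 toolx [ 0.048 -0.022 -0.999] q6 0.19 w 0.0297 F [  6.3   1.4 -13.1]
delta cm (now axes) [ 0.01  0.08 -0.01] yaw -0.02
delta cm (after yaw) [ 0.01  0.08 -0.01]
```

View pics/s7.png

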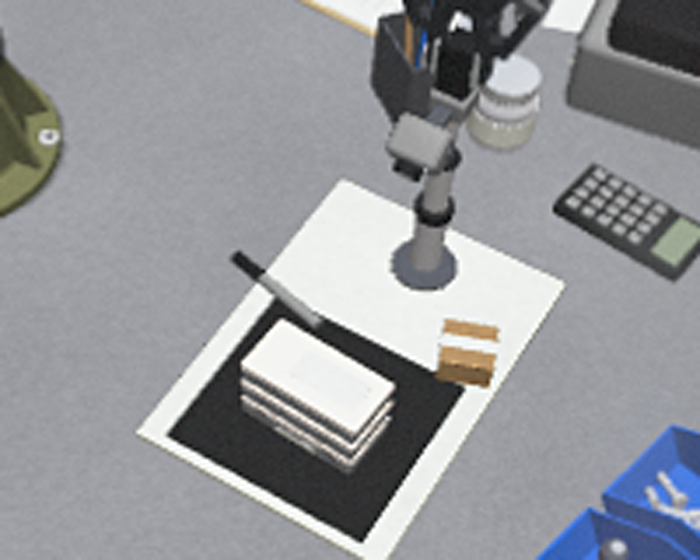

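```bash
python3 - <<'E'
from h import *
print(proj(camera_model("scene"),[[.488,.175,.13],[.488,.175,.19],[.488,.175,.25]]))
E
```

```text
[[315.60657345 143.19415564]
 [317.6420602  130.42828929]
 [319.82495412 116.69374764]]
```

The camera head moved from (316,147) to (320,120). That is 27 px up, against about 26.5 px expected for the full 120 mm, so the grip didn't slip. Handing in.

```bash
python3 -c "
from cell import *
print(sign_off())"
```

```text
the job is handed in; nothing more can be done
None
```

Both loose boxes are on the bottom box with flush edges. The camera column is at its second stop, held there by the grip with the catch button pressed in. I handed the job in at about 32 s; `sign_off` gives no verdict.

- **Pile:** against the bottom box measured at the start, the pile's top is within about 1.5 mm and 0.3° in both the top and scene cameras. Nothing shifted while the column was raised.
- **Column:** the grip rose 120 mm, and the pull climbed to about 13–15 N at the end, which means it was against the stop. In the scene view the camera head moved about 27 px, against 26.5 px expected, so the fingers did not slip. The jaws closed to 30 mm, which fits the button being in.
- **Disagreements:** the top and scene cameras differ from each other by 4–6 mm in absolute position. I used the wrist camera for positions and only compared each fixed camera with itself.
- **Tool tilt:** the tool picked up a tilt of up to 0.08 rad from the moves, and I could not remove it. The first box was set down slightly tilted and settled flat. The tool was still tilted about 0.05 rad while holding the grip.
- **Bystanders:** I did not measure them. The marker, carton, calculator and jar look in place in the last picture. I last saw the tape roll in place before the column was raised, and did not check the loose bin again.

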